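# Make the stringing machine ready for the next frame

## Task

Make the stringing machine ready for the next frame: first press its red stop button in until it latches, so that nothing can run while you work around it, then hang every loose frame adapter from the bench on the stand's arm, feet to the front, the widest first and each narrower one nested in front of it, all pushed back snug: the first against the post, every other one against the one before. Then lower the clear tensioner cover gently until it lies on its stops, and only after that turn the stop button's head clockwise so that it springs out. Leave the tools and other things on the bench where they are.

Things in the scene. Friction and masses are not known exactly. Their poses are not given: they have to be found in the camera images.
- adapter_1_mid (a point): Frame adapter 1, widest of five sizes (may be absent): L-shaped bracket. Grey upright 66 mm wide (y) x 24 thick (x) x 80 high; steel foot as wide, 5 thick, sticks out 28 at the front (-x). A slot 24 wide (y) x 22 high runs through the upright along x, upper edge 14 below its top, lower edge 36 below. Point: centre of the upright, 40 above the foot's underside; hanging on the arm it is 26 below the arm's upper face.
- adapter_2_mid (a point): Frame adapter 2, second widest of five sizes (may be absent): L-shaped bracket. Grey upright 58 mm wide (y) x 24 thick (x) x 74 high; steel foot as wide, 5 thick, sticks out 28 at the front (-x). A slot 24 wide (y) x 22 high runs through the upright along x, upper edge 14 below its top, lower edge 36 below. Point: centre of the upright, 37 above the foot's underside; hanging on the arm it is 23 below the arm's upper face.
- adapter_3_mid (a point): Frame adapter 3, middle-sized of five sizes (may be absent): L-shaped bracket. Grey upright 50 mm wide (y) x 24 thick (x) x 68 high; steel foot as wide, 5 thick, sticks out 28 at the front (-x). A slot 24 wide (y) x 22 high runs through the upright along x, upper edge 14 below its top, lower edge 36 below. Point: centre of the upright, 34 above the foot's underside; hanging on the arm it is 20 below the arm's upper face.
- adapter_4_mid (a point): Frame adapter 4, second narrowest of five sizes (may be absent): L-shaped bracket. Grey upright 42 mm wide (y) x 24 thick (x) x 62 high; steel foot as wide, 5 thick, sticks out 28 at the front (-x). A slot 24 wide (y) x 22 high runs through the upright along x, upper edge 14 below its top, lower edge 36 below. Point: centre of the upright, 31 above the foot's underside; hanging on the arm it is 17 below the arm's upper face.
- adapter_5_mid (a point): Frame adapter 5, narrowest of five sizes (may be absent): L-shaped bracket. Grey upright 34 mm wide (y) x 24 thick (x) x 56 high; steel foot as wide, 5 thick, sticks out 28 at the front (-x). A slot 24 wide (y) x 22 high runs through the upright along x, upper edge 14 below its top, lower edge 36 below. Point: centre of the upright, 28 above the foot's underside; hanging on the arm it is 14 below the arm's upper face.
- bar_root (a point): Adapter stand: steel foot (180 x 130 x 10 mm), square post (22 x 22, 165 high) and a level flat-bar arm, 12 wide (y) x 6 thick, from its top along -x of this frame. Point: on the arm's upper face, at the post's front face, 165 above the bench; x points from the arm's tip to the post, z up.
- bar_tip (a point): Tip of that arm, level with its upper face, 145 mm from bar_root. Its last 6 mm are an upturned lip, 12 wide, rising 7 above the arm's upper face: the tip is 13 high in all (6 below to 7 above). Nothing of the stand is higher.
- cover (a joint): Angle (rad) of the clear hinged cover over the tensioner, on the left of the machine's console: 0 = down, lying on its stops; grows as it is raised (pi/2 = upright). Stiff friction hinge, about 0.5 N m: it stays where it is left. The cover weighs 350 g. Starts raised.
- cover_handle (a point): Middle of the round bar of the cover's loop handle: bar 10 mm thick, 90 long (y), 210 from the hinge axis, with a clear gap of 40 between bar and cover; when the cover is down, 35 free between bar and console front. Bar middle = hinge + 0.210 m x (cos(angle) h + sin(angle) up), h = level direction from hinge to the robot's side.
- cover_hinge (a point): Middle of the cover's hinge axis, 113 mm above the bench, at the rear; axes turn with the cover: y along the axis (level), x along the cover from handle to hinge. The cover is 176 wide (y), 5 thick and 165 long, then the handle; it swings up and away from the robot's side.
- stop (a joint): How far (m) the machine's red mushroom stop button is pressed in: 0 = out, past about 0.008 it latches and then stays at about 0.0075, hard end at 0.010. Pressing it in takes about 4 N; once latched it stays in until its head is turned. Starts out.
- stop_knob (a joint): Turn (rad) of the stop button's head, clockwise seen from above, 0 to 0.9, sprung back to 0 (needs under 0.06 N m). Turned past about 0.5 it frees the latched button, which springs out.
- stop_top (a point): Centre of the top of the stop button's head; moves with it. The head is round, 41 mm across and 20 high, axis vertical, on the right of the machine's deck; when out, its top is 149 above the bench and 32 above the yellow collar (48 across) below it; when latched, about 24 above the collar.
- machine: Black table-top stringing machine, fixed; origin under its console, on the bench. The console spans x -85 to 130, y -170 to 150 mm, 105 high, front face to -x; cover on its left (+y) part, stop button on its right (-y) part; beam and turntable run off to +y, up to 230 high.
- awl: Not part of the job: a stringer's awl, wooden handle and steel shank, 150 long, lying on the bench in front of the machine.
- hex_driver: Not part of the job: a black-handled driver, 170 long, lying on the bench on the far right.
- grip_box: Not part of the job: a small cardboard box, 75 x 100 x 28 high, lying on the bench on the right.
- pliers: Not part of the job: long-nose pliers with blue grips, 150 long, 12 high, lying on the bench behind the stand.
- ball_tube: Not part of the job: a clear ball tube standing upright, 75 across, 215 high, right of the stand.
- mug: Not part of the job: a white mug, 80 across, 90 high, beyond the stand.
There are look-alikes about, which are no part of the job. What is shaped like the part that bears adapter_5_mid but pink is not meant. What is shaped like the part that bears adapter_1_mid but green is not meant.

How it is judged (in metres and radians):
On the way, in this order (a step that is already met when the one before it is completed fails the run):
1. the stop button is pressed in and latched (value of joint stop above 0.006 m), for 0.3 s.
2. adapter 1 (widest) hangs released on the arm, if it is there (x of adapter_1_mid in the frame of bar_root between -0.135 and -0.006 m and y of adapter_1_mid in the frame of bar_root between -0.014 and 0.014 m and z of adapter_1_mid in the frame of bar_root between -0.034 and -0.018 m and angle between adapter_1_mid's own z axis and vertical below 0.25 rad and contact force between the fingers and adapter_1 below 0.2 N), for 0.3 s.
3. adapter 2 (second widest) hangs released on the arm, if it is there (x of adapter_2_mid in the frame of bar_root between -0.135 and -0.006 m and y of adapter_2_mid in the frame of bar_root between -0.014 and 0.014 m and z of adapter_2_mid in the frame of bar_root between -0.031 and -0.015 m and angle between adapter_2_mid's own z axis and vertical below 0.25 rad and contact force between the fingers and adapter_2 below 0.2 N), for 0.3 s.
4. adapter 3 (middle-sized) hangs released on the arm, if it is there (x of adapter_3_mid in the frame of bar_root between -0.135 and -0.006 m and y of adapter_3_mid in the frame of bar_root between -0.014 and 0.014 m and z of adapter_3_mid in the frame of bar_root between -0.028 and -0.012 m and angle between adapter_3_mid's own z axis and vertical below 0.25 rad and contact force between the fingers and adapter_3 below 0.2 N), for 0.3 s.
5. adapter 4 (second narrowest) hangs released on the arm, if it is there (x of adapter_4_mid in the frame of bar_root between -0.135 and -0.006 m and y of adapter_4_mid in the frame of bar_root between -0.014 and 0.014 m and z of adapter_4_mid in the frame of bar_root between -0.025 and -0.009 m and angle between adapter_4_mid's own z axis and vertical below 0.25 rad and contact force between the fingers and adapter_4 below 0.2 N), for 0.3 s.
6. adapter 5 (narrowest) hangs released on the arm, if it is there (x of adapter_5_mid in the frame of bar_root between -0.135 and -0.006 m and y of adapter_5_mid in the frame of bar_root between -0.014 and 0.014 m and z of adapter_5_mid in the frame of bar_root between -0.022 and -0.006 m and angle between adapter_5_mid's own z axis and vertical below 0.25 rad and contact force between the fingers and adapter_5 below 0.2 N), for 0.3 s.
7. the cover is down on its stops, the machine still stopped (value of joint cover below 0.035 rad and value of joint stop above 0.006 m), for 0.3 s.
8. the stop button is turned and has sprung out again (value of joint stop below 0.002 m), for 0.3 s.
At the end, for the whole second after the job is handed in: Every adapter present hangs upright and still on the arm, widest at the back, the first within 12 mm of the post, each other within 12 mm of the next wider one; cover down (within 0.035 rad); stop button out (within 2 mm); other things within 40 mm of where they stood (x of adapter_1_mid in the frame of bar_root between -0.135 and -0.006 m and y of adapter_1_mid in the frame of bar_root between -0.014 and 0.014 m and z of adapter_1_mid in the frame of bar_root between -0.034 and -0.018 m and angle between each of adapter_1_mid, adapter_2_mid, adapter_3_mid, adapter_4_mid, adapter_5_mid's own z axis and vertical below 0.25 rad and x of adapter_1_mid in the frame of bar_root above -0.024 m and linear speed of each of adapter_1, adapter_2, adapter_3, adapter_4, adapter_5 below 0.05 m/s and x of adapter_2_mid in the frame of bar_root between -0.135 and -0.006 m and y of adapter_2_mid in the frame of bar_root between -0.014 and 0.014 m and z of adapter_2_mid in the frame of bar_root between -0.031 and -0.015 m and (x of adapter_2_mid in the frame of bar_root above -0.024 m or horizontal distance between adapter_1_mid and adapter_2_mid between 0.018 and 0.036 m) and x of adapter_3_mid in the frame of bar_root between -0.135 and -0.006 m and y of adapter_3_mid in the frame of bar_root between -0.014 and 0.014 m and z of adapter_3_mid in the frame of bar_root between -0.028 and -0.012 m and (x of adapter_3_mid in the frame of bar_root above -0.024 m or horizontal distance between adapter_1_mid and adapter_3_mid between 0.018 and 0.036 m or horizontal distance between adapter_2_mid and adapter_3_mid between 0.018 and 0.036 m) and x of adapter_4_mid in the frame of bar_root between -0.135 and -0.006 m and y of adapter_4_mid in the frame of bar_root between -0.014 and 0.014 m and z of adapter_4_mid in the frame of bar_root between -0.025 and -0.009 m and (x of adapter_4_mid in the frame of bar_root above -0.024 m or horizontal distance between adapter_1_mid and adapter_4_mid between 0.018 and 0.036 m or horizontal distance between adapter_2_mid and adapter_4_mid between 0.018 and 0.036 m or horizontal distance between adapter_3_mid and adapter_4_mid between 0.018 and 0.036 m) and x of adapter_5_mid in the frame of bar_root between -0.135 and -0.006 m and y of adapter_5_mid in the frame of bar_root between -0.014 and 0.014 m and z of adapter_5_mid in the frame of bar_root between -0.022 and -0.006 m and (x of adapter_5_mid in the frame of bar_root above -0.024 m or horizontal distance between adapter_1_mid and adapter_5_mid between 0.018 and 0.036 m or horizontal distance between adapter_2_mid and adapter_5_mid between 0.018 and 0.036 m or horizontal distance between adapter_3_mid and adapter_5_mid between 0.018 and 0.036 m or horizontal distance between adapter_4_mid and adapter_5_mid between 0.018 and 0.036 m) and value of joint cover below 0.035 rad and value of joint stop below 0.002 m); the robot touches nothing.
It fails at once if the cover is slammed: it turns faster than 1 rad/s within the last 0.25 rad before its stops (value of joint cover below 0.25 rad and velocity of joint cover below -1 rad/s).
It fails at once if a tool or other bystander is shoved more than 40 mm (distance of any of awl, hex_driver, grip_box, pliers, ball_tube, mug from where it was at the start of the episode above 0.04 m).
It fails at once if the ball tube or the mug is knocked over (angle between any of ball_tube, mug's own z axis and vertical above 0.6 rad).
Of adapter_1, adapter_2, adapter_3, adapter_4, adapter_5 only 3 to 4 are there at a start; the rules pass over those that are not, and their reading is None.
At some moment in a run one of adapter_1, adapter_2, adapter_3, adapter_4, adapter_5 may be knocked a few centimetres aside while the robot is not near it.
It also fails if it takes over 208 s, if anything falls off the work surface, if the arm or the gripper's body presses on something with over 40 N, if the wrist force passes 120 N, or if a joint passes its speed limit or range.

## Robot

A 6-joint arm with a two-finger parallel gripper is mounted at the origin on the work surface. World frame = base frame: x ahead of the robot, y to its left, z up, the work surface at z = 0. Lengths are in mm, angles in degrees, forces in N, time in s.
With the tool pointing down it reaches from about 350 to 850 mm from the base axis. Payload 8.1 kg.
Tool frame: the origin (TCP) lies at the very end of the fingers, on their centre line; the grasp point (between the pads) lies 19 mm behind it; z points along the fingers, y is the direction in which the jaws open and shut (so a half turn about z gives the same grasp; the last joint's range is limited). The gripper opens to 85 mm and grips with 20 to 120 N. Pads are 22 mm wide; open, the fingers measure 114 mm over their backs; the gripper's body (76 mm by 85 mm) begins 54 mm behind the grasp point. The pads swing forward as they close: fully open they stand 13 mm farther back than shut.
Start: joints at [68.847, 7.471, 85.268, -0, 87.261, -4.893], TCP at [167.981, 576.01, 199.792] pointing down, gripper open.
Joint ranges: [-169.43, 169.43], [-51.17, 129.36], [1.28, 143.12], [-76.62, 256.62], [0, 156.53], [-152.29, 152.29]. Speed limits (degrees/s): [136.94, 136.94, 159.86, 180, 180, 180].

## Interface

Orientations are given as [roll, pitch, yaw] about the fixed x, y, z axes, in that order (R = Rz(yaw) Ry(pitch) Rx(roll)).
In Python, from bench import r gives the robot as it stands.
- The arm moves only by the shell command python3 -m crank 'ROWS' [OPENING] [FORCE]. ROWS is JSON, a list that holds one entry, the list of rows, each a list of 6 numbers: the shift along the tool's x, y, z in m, then the turn, a rotation vector about the tool's x, y, z in rad. A call has 1 to 10 rows; each row is the pose to reach, as a shift and turn from the pose measured when the call began, along the tool's axes at that moment; what a row does not reach only later rows make up. A row lasts 1/8 s, in which the tool goes at most 62.5 mm and 10.7 degrees, less where a joint would pass 70% of its speed; a pose out of reach is approached as far as the arm can. A call with a gripper value outside its range is refused whole. OPENING is the closure, from 0 (fully open) to 1 (shut), set as the call begins (- or left out, the last holds). The fingers move at their own pace and stop on an object; FORCE is the grip in N (left out, the last holds). Time passes only in rows, so rows that repeat a pose let the fingers close. It gives the time, the measured TCP pose, the force and the opening at its end, in the units of the state.
- r.sense(): the state, without advancing time (a new reading comes with each control period).
- r.snapshot(name): name is "side" or "top" or "wrist"; returns (picture, depth): 420x560x3 uint8, blue, green, red; 420x560 float32, mm along the optical axis (not along the pixel's ray), 0 where there is no reading.
- r.get_calibration(name): a dict with "mtx" (3x3 intrinsics, pixels), "cam_to_world" (4x4, takes a point from camera to world coordinates). Camera axes: x right, y down, z forward; pixel columns grow to the right and rows downward; lengths in mm; the calibration is good to about 2 mm. A picture is of the moment at which its call begins: read the wrist's pose just before it. get_calibration takes no time and is no camera call; for the wrist camera it gives the pose at the moment of the call.
- r.hand_in(): hands the job in, once; it reports no verdict.
Trained networks look in the newest picture that a camera, given by its name, has taken for a name from the list of things; names that differ only in an ending like _2 or _b are one class to them, and where a whole thing is asked for, a point or a joint stands for the part that bears it (a point fixed in the world has none). Each returns a list of dicts, best first, with "conf" (0 to 1); they miss things now and then, are a little off and sometimes report something else, mostly with a low value. They report only what shows in the picture. A call takes as long as a camera call. They do not tell look-alikes from the thing itself.
- r.look_for(thing, camera): "extent" ([left, top, right, bottom] in pixels, round what is visible of it).
- r.landmark_of(thing, camera): "pixel" ([column, row] in pixels: a listed point, or the origin of a listed thing).
The state is a dict: "time": time; "joint_pos": joint angles; "qd": joint speeds; "joint_efforts": joint torques, N m; "tool_pos": TCP position; "tcp_rot": TCP orientation; "ft_force": force on the tool from outside, world axes, zero at the start; "wrist_torque": the same for the moment, N m; "finger_gap": finger opening in mm.
Only numpy, scipy, OpenCV 4.12 (cv2) and the standard library are available. Lean on these libraries where they do the work, as an engineer would, in place of code of your own. Each camera call takes 0.05 s, during which the arm holds its last target.

## Working session

There is one attempt and no reset: what is moved stays moved. The work goes in short steps, Python scripts to look and compute and a shell command to move; the robot and the scene stay as the last step left them, time stands still between calls to the robot, and variables do not carry over. Pictures are saved under pics/ and viewed, and the job is handed in when it is done.

```bash
ls; mkdir -p pics
cat > h.py <<'E'
from bench import r
import numpy as np, cv2, json
from scipy.spatial.transform import Rotation as R
def snap(cam,name):
    cal=r.get_calibration(cam); p,d=r.snapshot(cam)
    cv2.imwrite(f'pics/{name}.png',p); np.savez(f'pics/{name}.npz',p=p,d=d,K=cal['mtx'],T=cal['cam_to_world'])
    return p,d,np.array(cal['mtx']),np.array(cal['cam_to_world'])
def load(name):
    z=np.load(f'pics/{name}.npz'); return z['p'],z['d'],z['K'],z['T']
def cloud(d,K,T):
    v,u=np.mgrid[:d.shape[0],:d.shape[1]]
    P=np.stack([(u-K[0,2])/K[0,0]*d,(v-K[1,2])/K[1,1]*d,d],-1)
    return P@T[:3,:3].T+T[:3,3]
def proj(X,K,T):
    c=np.linalg.inv(T)@np.append(X,1); return (K@(c[:3]/c[2]))[:2]
E
python3 - <<'E'
from h import *
s=r.sense(); print({k:np.round(v,3).tolist() for k,v in s.items()})
for c in('side','top','wrist'):
    p,d,K,T=snap(c,c+'0'); print(c,K.round(1).tolist(),T.round(3).tolist())
E
```

```text
pics
{'time': 0.0, 'joint_pos': [68.846, 7.515, 85.33, -0.001, 87.26, -4.894], 'qd': [-0.061, -0.12, 0.007, 0.061, -0.001, -0.045], 'joint_efforts': [0.001, -56.936, -50.057, -0.0, 0.014, -0.0], 'tool_pos': [167.765, 575.437, 198.74], 'tcp_rot': [-179.895, -0.008, 163.741], 'ft_force': [0.075, 0.203, 0.075], 'wrist_torque': [0.019, -0.009, 0.028], 'finger_gap': 85.726}
side [[459.7, 0.0, 275.1], [0.0, 459.7, 206.2], [0.0, 0.0, 1.0]] [[0.926, -0.254, 0.279, 217.775], [-0.377, -0.627, 0.682, -1032.358], [0.001, -0.736, -0.677, 1043.871], [0.0, 0.0, 0.0, 1.0]]
top [[488.0, 0.0, 285.5], [0.0, 488.0, 204.0], [0.0, 0.0, 1.0]] [[-0.135, -0.971, 0.199, 330.717], [-0.991, 0.133, -0.023, -92.809], [-0.004, -0.2, -0.98, 1364.083], [0.0, 0.0, 0.0, 1.0]]
wrist [[315.4, 0.0, 279.5], [0.0, 315.4, 209.8], [0.0, 0.0, 1.0]] [[0.28, 0.924, 0.258, 102.712], [0.96, -0.27, -0.076, 594.963], [-0.001, 0.269, -0.963, 374.114], [0.0, 0.0, 0.0, 1.0]]
```

View pics/top0.png

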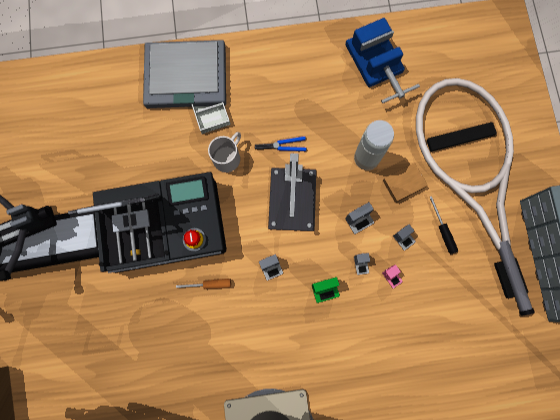

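View pics/side0.png

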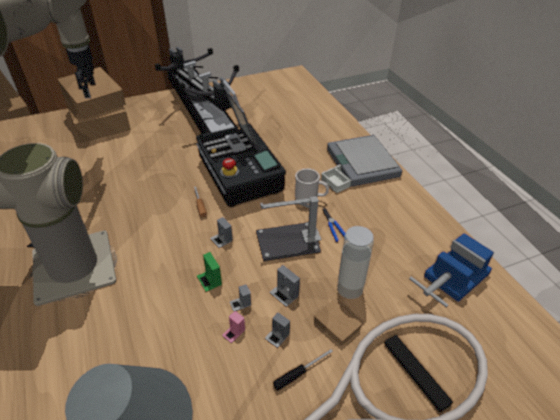

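View pics/wrist0.png

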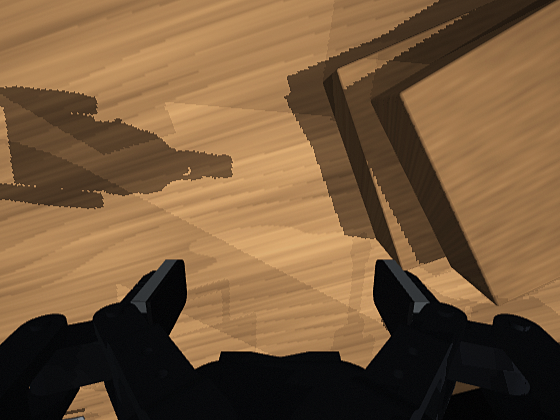

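The top view shows the stand at (293,195), the stop button at (193,238) and four grey adapters at (271,266), (360,216), (404,236) and (362,262). The green look-alike is at (325,290) and the pink one at (394,275). I'll measure these from depth.

```bash
python3 - <<'E'
from h import *
p,d,K,T=load('top0'); C=cloud(d,K,T); ps,ds,Ks,Ts=load('side0'); Cs=cloud(ds,Ks,Ts)
np.set_printoptions(precision=1,suppress=True)
def blob(name,box,C,zmin,zmax=400):
    l,t,r_,b=box; P=C[t:b,l:r_].reshape(-1,3); P=P[(P[:,2]>zmin)&(P[:,2]<zmax)]
    if len(P)<5: print(name,len(P));return
    zt=np.percentile(P[:,2],98); Q=P[P[:,2]>zt-12]
    (cx,cy),(w,h),a=cv2.minAreaRect(Q[:,:2].astype(np.float32))
    print(name,len(P),'ztop',zt.round(1),'rect',np.array([cx,cy,w,h,a]), 'corners',cv2.boxPoints(((cx,cy),(w,h),a)).round().tolist())
for n,b in dict(A=(252,248,292,285),B=(340,196,380,238),Cc=(388,220,422,255),D=(348,246,376,278),green=(305,272,345,308),pink=(380,260,408,292)).items():
    blob(n,b,C,12)
blob('bench',(300,310,340,330),C,-20)
blob('stop',(175,220,212,258),C,135,200)
blob('arm',(265,145,320,235),C,140,200)
blob('foot',(265,160,320,235),C,5,20)
blob('tube',(350,115,400,175),C,100)
blob('mug',(200,125,245,175),C,70,120)
blob('cons',(90,170,240,280),C,90,118)
blob('machhigh',(0,170,240,290),C,118,330)
E
python3 - <<'E'
from h import *
p,d,K,T=load('top0');
a=cv2.resize(p[180:300,240:440],None,fx=4,fy=4,interpolation=cv2.INTER_CUBIC);cv2.imwrite('pics/a.png',a)
a=cv2.resize(p[160:290,80:240],None,fx=4.5,fy=4.5,interpolation=cv2.INTER_CUBIC);cv2.imwrite('pics/b.png',a)
p,d,K,T=load('side0');
a=cv2.resize(p[200:350,190:390],None,fx=4,fy=4,interpolation=cv2.INTER_CUBIC);cv2.imwrite('pics/c.png',a)
a=cv2.resize(p[70:220,170:320],None,fx=4,fy=4,interpolation=cv2.INTER_CUBIC);cv2.imwrite('pics/d.png',a)
E
```

```text
A 196 ztop 72.2 rect [445.1 -57.2  24.8  50.   16. ] corners [[426.0, -37.0], [440.0, -85.0], [464.0, -78.0], [450.0, -30.0]]
B 298 ztop 84.8 rect [ 544.  -319.8   24.2   68.6   22. ] corners [[520.0, -293.0], [546.0, -356.0], [568.0, -347.0], [542.0, -283.0]]
Cc 182 ztop 67.3 rect [ 475.5 -433.3   24.6   44.3   29.9] corners [[454.0, -420.0], [476.0, -459.0], [497.0, -446.0], [475.0, -408.0]]
D 144 ztop 60.2 rect [ 421.8 -309.    24.8   34.4    0.3] corners [[409.0, -292.0], [410.0, -326.0], [434.0, -326.0], [434.0, -292.0]]
green 253 ztop 84.1 rect [ 365.8 -198.1   24.8   66.2    7.3] corners [[349.0, -167.0], [358.0, -232.0], [382.0, -229.0], [374.0, -164.0]]
pink 158 ztop 60.4 rect [ 375.3 -381.5   24.1   34.6   26.2] corners [[357.0, -371.0], [372.0, -402.0], [394.0, -392.0], [378.0, -361.0]]
bench 797 ztop 5.2 rect [ 277.4 -173.9  107.2   50.7   82.3] corners [[245.0, -224.0], [295.0, -230.0], [310.0, -124.0], [260.0, -117.0]]
stop 213 ztop 151.8 rect [525.  125.1  39.6  40.4  24.7] corners [[499.0, 135.0], [515.0, 98.0], [551.0, 115.0], [535.0, 152.0]]
arm 344 ztop 170.8 rect [ 619.9 -148.    20.7  166.3   81.3] corners [[536.0, -146.0], [700.0, -171.0], [704.0, -150.0], [539.0, -125.0]]
foot 2475 ztop 17.0 rect [ 625.5 -146.   154.2  215.7   81.4] corners [[507.0, -206.0], [721.0, -238.0], [744.0, -86.0], [530.0, -54.0]]
tube 1052 ztop 218.4 rect [ 709.5 -374.5   67.    69.5   37.8] corners [[662.0, -368.0], [704.0, -423.0], [757.0, -381.0], [715.0, -327.0]]
mug 290 ztop 104.5 rect [736.5  44.6  72.2 109.2  11.5] corners [[690.0, 91.0], [712.0, -16.0], [783.0, -2.0], [761.0, 105.0]]
cons 7018 ztop 116.1 rect [588.  217.8 213.7 318.7   2.3] corners [[475.0, 373.0], [488.0, 54.0], [701.0, 63.0], [688.0, 381.0]]
machhigh 2675 ztop 319.0 rect [590.2 287.7  11.6  99.2   3.2] corners [[582.0, 337.0], [587.0, 238.0], [599.0, 239.0], [593.0, 338.0]]
```

View pics/a.png

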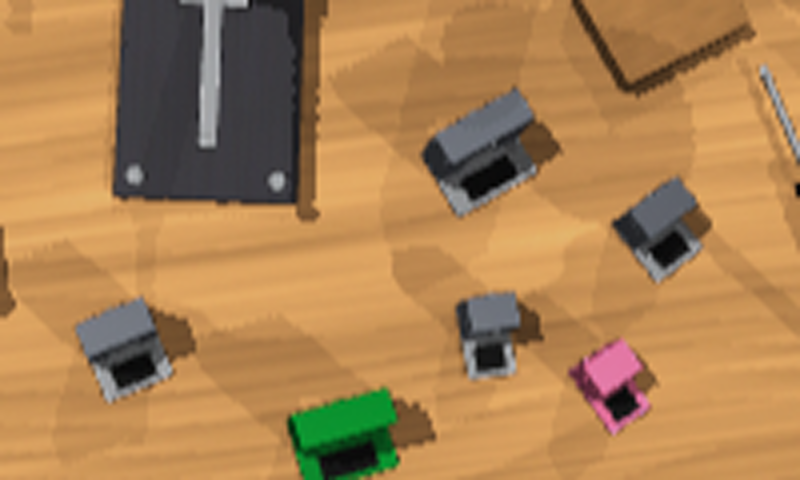

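View pics/b.png

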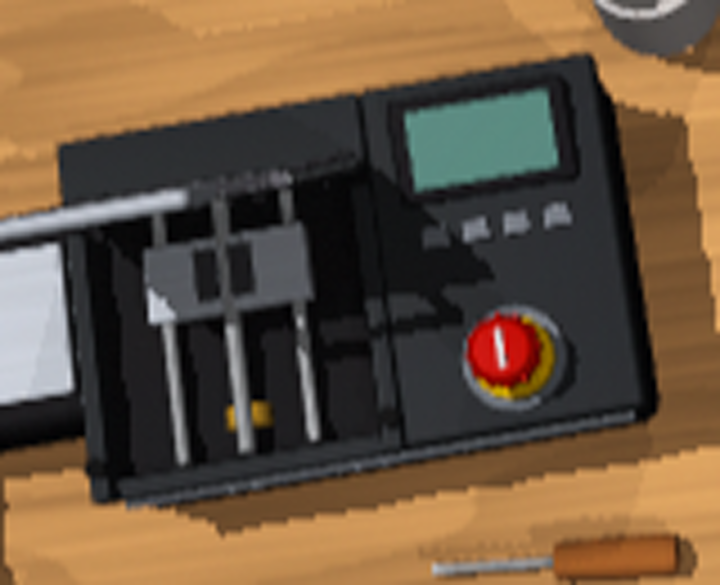

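View pics/c.png

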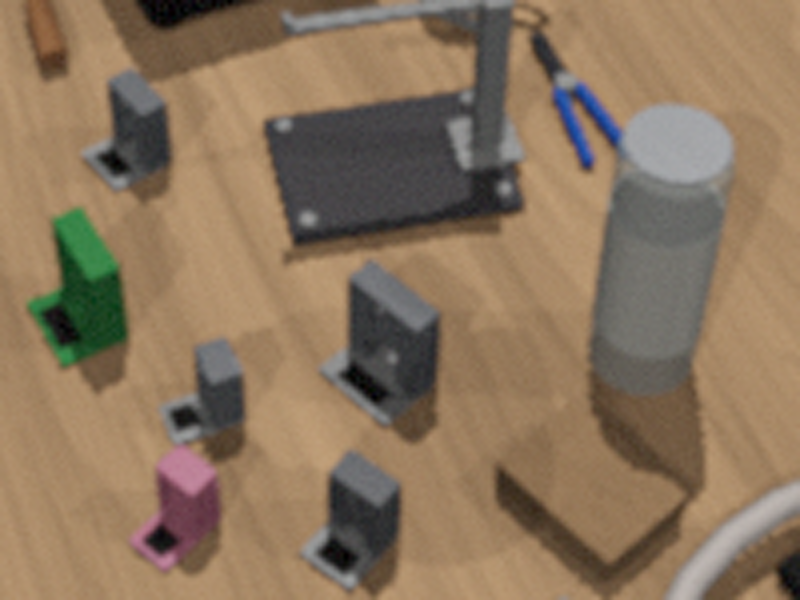

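View pics/d.png

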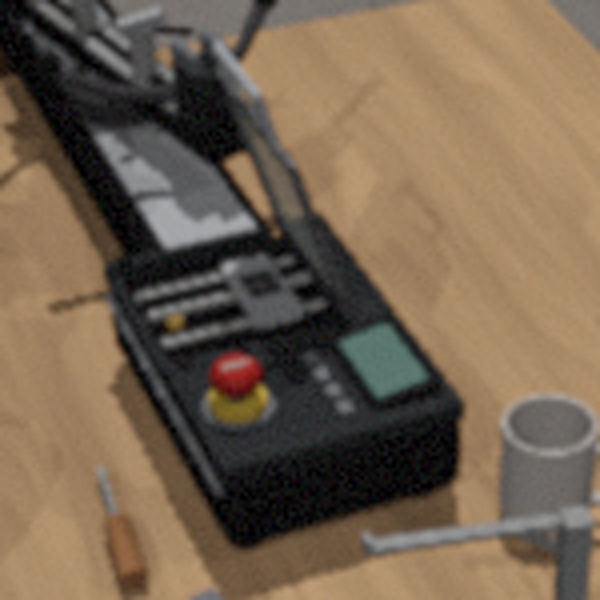

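Judged by width and height, the adapters present are 3 at A, 1 at B, 4 at C and 5 at D. Adapter 2 is absent. I'll cross-check the key points with landmarks from two cameras.

```bash
cat > lm.py <<'E'
from h import *
def tri(pts):
    A=np.zeros((3,3));b=np.zeros(3)
    for px,K,T in pts:
        v=T[:3,:3]@np.linalg.inv(K)@np.array([*px,1]);v/=np.linalg.norm(v)
        M=np.eye(3)-np.outer(v,v);A+=M;b+=M@T[:3,3]
    X=np.linalg.solve(A,b);return X,[np.linalg.norm(proj(X,K,T)-px) for px,K,T in pts]
def lms(names,cams=('top','side')):
    cal={c:[np.array(r.get_calibration(c)[k]) for k in('mtx','cam_to_world')] for c in cams}
    for n in names:
        o=[]
        for c in cams:
            l=r.landmark_of(n,c)
            print(n,c,[(np.round(q['pixel'],1).tolist(),round(q['conf'],2)) for q in l[:6]])
            if l:o.append((np.array(l[0]['pixel']),*cal[c]))
        if len(o)==2:
            X,e=tri(o);print('   tri',X.round(1),'err',np.round(e,1))
E
python3 - <<'E'
from lm import *
lms(['bar_root','bar_tip','stop_top','cover_hinge','cover_handle','machine','adapter_1_mid'])
# top-camera refine of arm with tight z
p,d,K,T=load('top0');C=cloud(d,K,T)
P=C[145:240,262:325].reshape(-1,3);P=P[(P[:,2]>150)&(P[:,2]<185)]
print('arm z med',np.median(P[:,2]))
# side
p,d,K,T=load('side0');C=cloud(d,K,T)
P=C[180:250,250:330].reshape(-1,3);Q=P[(P[:,2]>152)&(P[:,2]<185)&(P[:,0]>520)&(P[:,0]<720)&(P[:,1]<-100)]
print('side arm',len(Q),cv2.minAreaRect(Q[:,:2].astype(np.float32)),np.percentile(Q[:,2],[5,50,95]))
E
```

```text
bar_root top [([295.4, 160.3], 0.72), ([99.0, 205.6], 0.29)]
bar_root side [([311.2, 199.9], 0.94), ([302.1, 370.9], 0.67)]
   tri [ 684.6 -161.8  165.5] err [0.4 0.3]
bar_tip top [([292.1, 219.4], 0.9)]
bar_tip side [([260.0, 204.5], 0.96), ([334.0, 220.6], 0.33)]
   tri [ 535.8 -132.7  173.1] err [1.6 1.4]
stop_top top [([189.7, 240.2], 0.67), ([363.8, 156.3], 0.52)]
stop_top side [([226.4, 163.3], 0.42)]
   tri [521.3 130.7 137.3] err [0.4 0.3]
cover_hinge top [([121.6, 202.5], 0.57)]
cover_hinge side [([248.9, 137.6], 0.69)]
   tri [657.8 309.9  88.6] err [1.7 1.2]
cover_handle top [([97.8, 205.0], 0.73)]
cover_handle side [([231.5, 88.2], 0.82)]
   tri [601.9 293.7 307.3] err [1.1 0.7]
machine top [([161.1, 238.4], 0.93), ([358.7, 211.2], 0.25)]
machine side [([232.4, 177.9], 0.76)]
   tri [564.5 239.3 -19.3] err [1.4 1.1]
adapter_1_mid top [([361.2, 211.9], 0.79), ([322.0, 281.7], 0.63)]
adapter_1_mid side [([288.8, 283.0], 0.78), ([246.9, 294.9], 0.73), ([212.6, 267.8], 0.61)]
   tri [ 547.6 -326.8   46.4] err [0.3 0.3]
arm z med 164.1462388731236
side arm 269 ((624.2388916015625, -146.73794555664062), (23.903879165649414, 165.68959045410156), 78.30960083007812) [156.50590622 163.05322408 167.45120163]
```

```bash
cat > g.py <<'E'
# usage: g.py x y z yaw -> full relative row from the present pose (tool axes), and per-axis info
import sys
from h import *
s=r.sense(); x,y,z,yaw=map(float,sys.argv[1:5])
R0=R.from_euler('xyz',s['tcp_rot'],degrees=True); R1=R.from_euler('xyz',[180,0,yaw],degrees=True)
sh=R0.inv().apply(np.array([x,y,z])-s['tool_pos'])/1000; rv=(R0.inv()*R1).as_rotvec()
n=max(np.linalg.norm(sh)/.0625,np.degrees(np.linalg.norm(rv))/10.7)
print('t',round(s['time'],2),'pos',np.round(s['tool_pos'],1),'rot',np.round(s['tcp_rot'],1),'F',np.round(s['ft_force'],1),'gap',round(s['finger_gap'],1),'j',np.round(s['joint_pos'],0))
print('shift',sh.round(4).tolist(),'rv',rv.round(3).tolist(),'rows>=',round(n,1))
E
python3 g.py 525 125 175 70
```

```text
t 0.85 pos [168.  576.  199.8] rot [180.   -0.  163.7] F [-0.5 -0.3  0. ] gap 85.5 j [69.  7. 85.  0. 87. -5.]
shift [-0.469, -0.333, 0.0248] rv [0.0, -0.0, 1.636] rows>= 9.2
```

```bash
python3 -m crank '[[[-0.047,-0.033,0,0,0,0.16],[-0.094,-0.067,0,0,0,0.33],[-0.141,-0.1,0,0,0,0.49],[-0.188,-0.133,0,0,0,0.65],[-0.235,-0.167,0,0,0,0.82],[-0.281,-0.2,0,0,0,0.98],[-0.328,-0.233,0,0,0,1.15],[-0.375,-0.266,0.005,0,0,1.31],[-0.422,-0.3,0.015,0,0,1.47],[-0.469,-0.333,0.025,0,0,1.636]]]' 1; python3 -c "
from h import *
snap('wrist','w1');snap('top','t1')"; python3 g.py 525 125 152 70
```

```text
time: 2.1
tool_pos: [526.2, 123.3, 174.9]
tcp_rot: [179.9, -0.0, 69.7]
ft_force: [0.6, 1.4, -0.1]
finger_gap: 0.2
t 2.2 pos [526.8 120.3 173.4] rot [-1.80e+02  1.00e-01  6.95e+01] F [-0.4  0.1 -0.7] gap 0.0 j [ 7. -1. 97. -0. 84. 28.]
shift [0.0038, -0.0033, 0.0214] rv [-0.0, 0.002, -0.01] rows>= 0.4
```

View pics/w1.png

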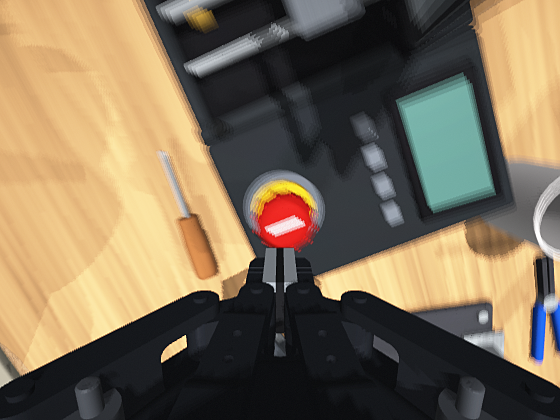

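```bash
python3 - <<'E'
from h import *
p,d,K,T=load('w1');C=cloud(d,K,T)
m=(p[...,2]>130)&(p[...,1]<90)&(p[...,0]<90)&(d>0)
P=C[m];P=P[(P[:,2]>125)];print(len(P),P.min(0),P.max(0),np.median(P,0))
P=P[P[:,2]>np.percentile(P[:,2],80)-6];print(cv2.minEnclosingCircle(P[:,:2].astype(np.float32)))
p,d,K,T=load('t1');C=cloud(d,K,T)
m=(p[...,2]>110)&(p[...,1]<70)&(p[...,0]<70)&(d>0);m[:,:150]=0;m[:,240:]=0
P=C[m];P=P[(P[:,2]>125)];print(len(P),P.min(0),P.max(0))
E
python3 g.py 525 125 152 70
```

```text
1766 [506.93413369 105.86990284 132.48091281] [549.41838258 144.88925474 151.8281683 ] [531.12100021 129.99814979 148.81195193]
((528.2695922851562, 126.27128601074219), 20.889562606811523)
8 [524.53258958 105.89540461 131.9757302 ] [535.26072708 109.24652661 149.47271864]
t 2.2 pos [526.8 120.3 173.4] rot [-1.80e+02  1.00e-01  6.95e+01] F [-0.4  0.1 -0.7] gap 0.0 j [ 7. -1. 97. -0. 84. 28.]
shift [0.0038, -0.0033, 0.0214] rv [-0.0, 0.002, -0.01] rows>= 0.4
```

```bash
python3 g.py 527 125.5 140 70; python3 -m crank '[[[0.005,-0.001,0.01,0,0,0],[0.005,-0.001,0.018,0,0,0],[0.005,-0.001,0.023,0,0,0],[0.005,-0.001,0.028,0,0,0],[0.005,-0.001,0.031,0,0,0],[0.005,-0.001,0.033,0,0,0],[0.005,-0.001,0.0335,0,0,0],[0.005,-0.001,0.0335,0,0,0]]]'
```

```text
t 2.2 pos [526.8 120.3 173.4] rot [-1.80e+02  1.00e-01  6.95e+01] F [-0.4  0.1 -0.7] gap 0.0 j [ 7. -1. 97. -0. 84. 28.]
shift [0.005, -0.0016, 0.0334] rv [-0.0, 0.002, -0.01] rows>= 0.5
time: 3.2
tool_pos: [527.7, 125.2, 140.0]
tcp_rot: [180.0, 0.1, 69.4]
ft_force: [0.2, 0.9, 0.2]
finger_gap: 0.0
```

```bash
python3 -m crank '[[[0,0,0.001,0,0,0],[0,0,0.001,0,0,0],[0,0,0.001,0,0,0]]]';  python3 -m crank '[[[0,0,-0.02,0,0,0],[0,0,-0.04,0,0,0],[0,0,-0.06,0,0,0],[0,0,-0.06,0,0,0]]]'
python3 - <<'E'
from h import *
p,d,K,T=snap('wrist','w2');C=cloud(d,K,T)
m=(p[...,2]>130)&(p[...,1]<90)&(p[...,0]<90)&(d>0)
P=C[m];P=P[(P[:,2]>120)];print(len(P),P.min(0),P.max(0),np.median(P,0))
E
```

```text
time: 3.58
tool_pos: [527.7, 125.2, 139.0]
tcp_rot: [180.0, 0.1, 69.4]
ft_force: [-0.1, -0.3, -0.3]
finger_gap: 0.1
time: 4.08
tool_pos: [529.6, 125.5, 202.4]
tcp_rot: [179.7, -0.0, 69.4]
ft_force: [0.3, 0.6, -0.2]
finger_gap: -0.1
1902 [506.9501521  105.33971486 135.01552288] [549.21871803 148.20296334 151.45578328] [528.99945666 130.27756253 148.73640525]
```

View pics/w2.png

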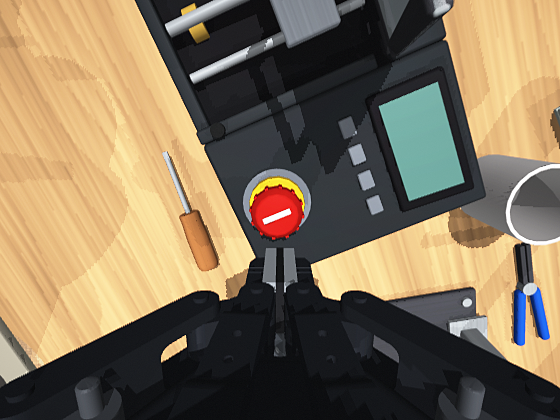

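```bash
python3 g.py 527.5 126 139 70; python3 -m crank '[[[0,0,0.02,0,0,0],[0,0,0.04,0,0,0],[0,0,0.055,0,0,0],[0,0,0.0635,0,0,0],[0,0,0.0635,0,0,0],[0,0,0.0635,0,0,0]]]'
python3 - <<'E'
from h import *
snap('side','s3');p,d,K,T=snap('wrist','w3')
p=load('s3')[0];cv2.imwrite('pics/s3z.png',cv2.resize(p[100:220,170:310],None,fx=5,fy=5))
E
```

```text
t 4.12 pos [528.7 125.4 200.7] rot [179.9   0.   69.4] F [ 1.2  0.1 -0.2] gap -0.1 j [ 8. -1. 94. -0. 87. 29.]
shift [0.0002, -0.0015, 0.0617] rv [0.003, 0.001, -0.01] rows>= 1.0
time: 4.88
tool_pos: [529.4, 125.4, 137.8]
tcp_rot: [179.8, 0.0, 69.4]
ft_force: [-0.1, -0.7, 0.7]
finger_gap: 0.1
```

View pics/s3z.png

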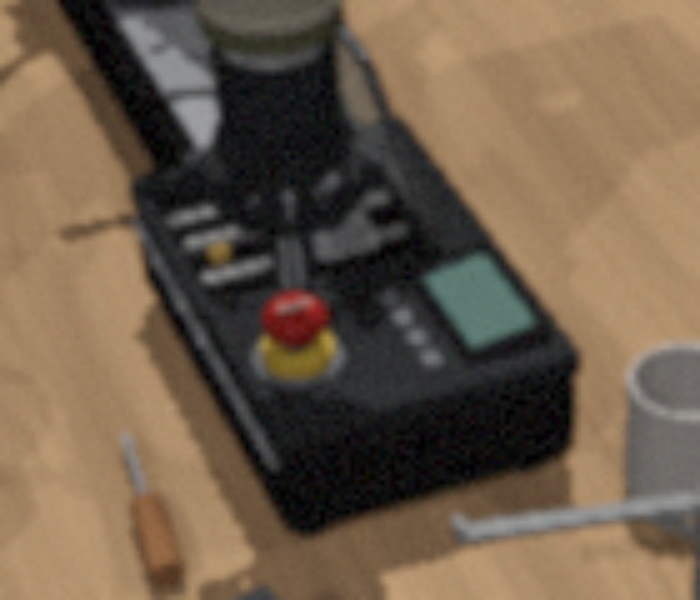

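View pics/w3.png

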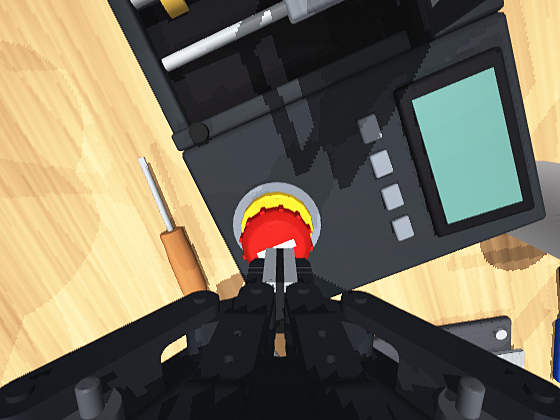

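Run:
```python
from h import *
p,d,K,T=load('s3')
for X in [(529.4,125.4,137.8),(529.4,125.4,149),(527.5,126,149),(529.4,125.4,200)]:
    q=proj(np.array(X),K,T);print(X,q.round(1),((q-[170,100])*5).round())
p,d,K,T=load('w3');C=cloud(d,K,T)
for X in [(529.4,125.4,137.8),(529.4,125.4,149)]: print(proj(np.array(X),K,T).round(1))
for u,v in[(280,240),(270,255),(290,255),(280,225),(280,262)]: print((u,v),C[v,u].round(1))
```

```text
(529.4, 125.4, 137.8) [229.  163.6] [295. 318.]
(529.4, 125.4, 149) [228.7 160.8] [294. 304.]
(527.5, 126, 149) [228.1 160.8] [291. 304.]
(529.4, 125.4, 200) [227.6 147.8] [288. 239.]
[279.  241.4]
[279.1 248.7]
(280, 240) [531.9 130.7 150.7]
(270, 255) [529.5 137.6 183.7]
(290, 255) [537.9 134.6 184.1]
(280, 225) [534.8 138.4 149.3]
(280, 262) [533.6 135.9 190.7]
```

```bash
python3 -m crank '[[[0,0,0.002,0,0,0],[0,0,0.004,0,0,0],[0,0,0.004,0,0,0]]]';python3 -m crank '[[[0,0,0.002,0,0,0],[0,0,0.004,0,0,0],[0,0,0.004,0,0,0]]]'
python3 - <<'E'
from h import *
p,d,K,T=snap('wrist','w4');C=cloud(d,K,T)
cv2.imwrite('pics/w4z.png',cv2.resize(p[150:300,200:360],None,fx=5,fy=4))
for u,v in[(280,240),(270,225),(290,225),(250,240)]: print((u,v),C[v,u].round(1))
E
```

```text
time: 5.35
tool_pos: [529.3, 125.4, 133.9]
tcp_rot: [179.8, 0.0, 69.4]
ft_force: [0.4, -1.0, 0.1]
finger_gap: 0.3
time: 5.72
tool_pos: [529.1, 125.4, 129.5]
tcp_rot: [179.8, 0.0, 69.4]
ft_force: [-0.7, -0.2, -0.0]
finger_gap: 0.0
(280, 240) [532.5 133.3 149.5]
(270, 225) [530.3 142.3 147.7]
(290, 225) [540.2 138.7 147.7]
(250, 240) [517.5 138.4 148. ]
```

View pics/w4z.png

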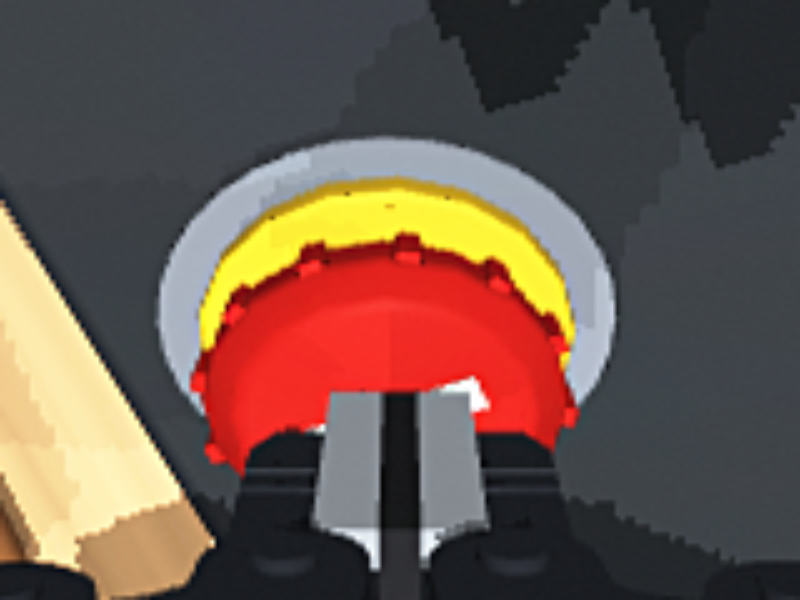

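```bash
python3 -m crank '[[[0,0,0.002,0,0,0],[0,0,0.004,0,0,0],[0,0,0.004,0,0,0]]]';python3 -m crank '[[[0,0,0.002,0,0,0],[0,0,0.004,0,0,0],[0,0,0.004,0,0,0]]]'; python3 -m crank '[[[0,0,0.002,0,0,0],[0,0,0.004,0,0,0],[0,0,0.004,0,0,0]]]'
python3 - <<'E'
from h import *
p,d,K,T=snap('wrist','w5');C=cloud(d,K,T)
cv2.imwrite('pics/w5z.png',cv2.resize(p[150:300,200:360],None,fx=5,fy=4))
for u,v in[(280,240),(270,225),(290,225),(250,240)]: print((u,v),C[v,u].round(1))
E
```

```text
time: 6.15
tool_pos: [529.1, 125.3, 125.4]
tcp_rot: [179.8, 0.0, 69.4]
ft_force: [0.3, 0.5, -0.2]
finger_gap: 0.2
time: 6.52
tool_pos: [528.9, 125.3, 121.1]
tcp_rot: [179.9, 0.0, 69.4]
ft_force: [-0.4, -0.3, 0.5]
finger_gap: 0.1
time: 6.9
tool_pos: [528.9, 125.3, 117.1]
tcp_rot: [179.8, 0.0, 69.4]
ft_force: [-0.9, -0.6, 0.9]
finger_gap: -0.6
(280, 240) [533.8 137.3 148.3]
(270, 225) [531.3 144.8 143.5]
(290, 225) [540.6 141.4 143.9]
(250, 240) [519.6 141.7 146. ]
```

View pics/w5z.png

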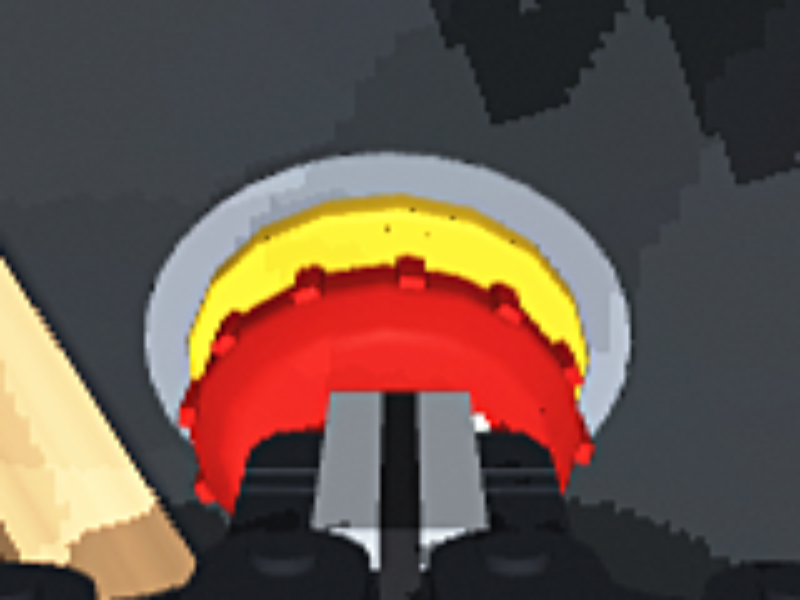

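```bash
python3 - <<'E'
from h import *
np.set_printoptions(precision=1,suppress=True)
p,d,K,T=load('w5');C=cloud(d,K,T); print(T.round(2))
for v in range(240,290,4): print(v,[C[v,u].round(0).tolist() for u in(270,280,290)],d[v,[270,280,290]])
print(proj(np.array([528.9,125.3,117.1]),K,T))
E
python3 g.py 528 126 117 70
```

```text
[[  0.9  -0.3  -0.1 552.6]
 [ -0.3  -0.9  -0.2 189.4]
 [  0.    0.3  -1.  292.3]
 [  0.    0.    0.    1. ]]
240 [[529.0, 140.0, 150.0], [534.0, 137.0, 148.0], [538.0, 136.0, 149.0]] [152.  153.5 152.4]
244 [[529.0, 137.0, 149.0], [533.0, 135.0, 149.0], [538.0, 134.0, 149.0]] [153.5 153.9 153.2]
248 [[529.0, 138.0, 155.0], [533.0, 136.0, 155.0], [538.0, 134.0, 154.0]] [147.9 148.  148.4]
252 [[529.0, 138.0, 160.0], [533.0, 136.0, 160.0], [537.0, 134.0, 160.0]] [142.4 142.3 143.1]
256 [[529.0, 137.0, 164.0], [533.0, 136.0, 164.0], [537.0, 134.0, 164.0]] [139.  138.7 139. ]
260 [[529.0, 137.0, 168.0], [533.0, 136.0, 168.0], [537.0, 134.0, 167.0]] [135.5 135.5 135.6]
264 [[529.0, 137.0, 172.0], [533.0, 136.0, 172.0], [537.0, 134.0, 172.0]] [131.4 131.1 131.2]
268 [[530.0, 138.0, 177.0], [533.0, 136.0, 176.0], [537.0, 134.0, 175.0]] [126.  126.7 128. ]
272 [[529.0, 137.0, 179.0], [533.0, 136.0, 180.0], [537.0, 135.0, 179.0]] [124.5 123.5 124.1]
276 [[529.0, 137.0, 182.0], [533.0, 136.0, 183.0], [537.0, 135.0, 183.0]] [121.3 120.9 120.1]
280 [[530.0, 137.0, 186.0], [533.0, 136.0, 186.0], [537.0, 135.0, 186.0]] [118.  117.8 117.9]
284 [[530.0, 138.0, 191.0], [533.0, 135.0, 187.0], [537.0, 135.0, 190.0]] [112.9 116.6 113.6]
288 [[530.0, 138.0, 192.0], [532.0, 134.0, 187.0], [537.0, 136.0, 194.0]] [111.3 117.1 109.5]
[279.1 241.6]
t 6.95 pos [528.9 125.3 117.2] rot [179.9   0.   69.4] F [-0.9 -0.8  1.6] gap -0.2 j [  8.   2. 100.  -0.  78.  29.]
shift [0.0003, -0.0011, 0.0002] rv [0.003, 0.001, -0.01] rows>= 0.1
```

```bash
python3 -m crank '[[[0,0,0.002,0,0,0],[0,0,0.003,0,0,0],[0,0,0.003,0,0,0]]]';python3 -m crank '[[[0,0,0.002,0,0,0],[0,0,0.003,0,0,0],[0,0,0.003,0,0,0]]]'; python3 -m crank '[[[0,0,0.002,0,0,0],[0,0,0.003,0,0,0],[0,0,0.003,0,0,0]]]'
python3 - <<'E'
from h import *
p,d,K,T=snap('wrist','w6');C=cloud(d,K,T)
for u,v in[(280,240),(270,225),(290,225),(250,240)]: print((u,v),C[v,u].round(1))
for v in range(240,264,4): print(v,[C[v,u].round(0).tolist() for u in(270,280,290)])
E
```

```text
time: 7.32
tool_pos: [529.0, 125.3, 114.1]
tcp_rot: [179.8, 0.0, 69.4]
ft_force: [-0.0, -0.5, 2.1]
finger_gap: 0.2
time: 7.7
tool_pos: [529.0, 125.3, 111.0]
tcp_rot: [179.8, 0.0, 69.4]
ft_force: [-0.2, 0.6, 1.8]
finger_gap: 0.0
time: 8.07
tool_pos: [529.0, 125.3, 108.0]
tcp_rot: [179.8, 0.0, 69.4]
ft_force: [0.7, 0.2, 4.3]
finger_gap: 0.0
(280, 240) [533.9 137.3 139.1]
(270, 225) [531.6 145.1 135.3]
(290, 225) [540.7 141.4 134.7]
(250, 240) [519.7 141.8 137. ]
240 [[529.0, 139.0, 139.0], [534.0, 137.0, 139.0], [538.0, 135.0, 138.0]]
244 [[529.0, 138.0, 140.0], [533.0, 135.0, 138.0], [538.0, 134.0, 139.0]]
248 [[529.0, 138.0, 146.0], [533.0, 136.0, 145.0], [538.0, 134.0, 146.0]]
252 [[529.0, 138.0, 151.0], [533.0, 136.0, 151.0], [538.0, 135.0, 151.0]]
256 [[529.0, 138.0, 155.0], [533.0, 136.0, 155.0], [537.0, 134.0, 154.0]]
260 [[529.0, 138.0, 160.0], [533.0, 136.0, 158.0], [537.0, 134.0, 159.0]]
```

```bash
python3 -m crank '[[[0,0,-0.02,0,0,0],[0,0,-0.05,0,0,0],[0,0,-0.08,0,0,0.05],[0,0,-0.11,0,0,0.1],[0,0,-0.11,0,0,0.1]]]' 0
python3 - <<'E'
from h import *
p,d,K,T=snap('wrist','w7');C=cloud(d,K,T)
m=(p[...,2]>130)&(p[...,1]<90)&(p[...,0]<90)&(d>0)
P=C[m];P=P[(P[:,2]>110)];print(len(P),P.min(0),P.max(0),np.median(P,0))
E
```

```text
time: 8.75
tool_pos: [530.8, 125.8, 222.5]
tcp_rot: [179.5, -0.2, 63.7]
ft_force: [0.1, 0.8, 0.1]
finger_gap: 85.3
1535 [502.30340656 105.18999764 110.00492111] [549.25763804 147.69173051 144.16706841] [529.23663431 129.92516787 141.11130512]
```

View pics/w7.png

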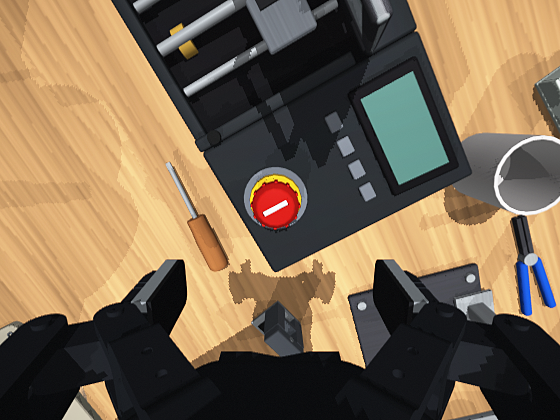

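```bash
python3 g.py 546 -322 210 23
```

```text
t 8.8 pos [529.8 125.6 220.2] rot [ 1.797e+02 -1.000e-01  6.370e+01] F [ 0.  -0.4 -1.5] gap 85.6 j [ 8. -2. 93. -0. 89. 34.]
shift [-0.3943, 0.2125, 0.0108] rv [0.005, -0.004, 0.711] rows>= 7.2
```

```bash
python3 -m crank '[[[-0.044,0.024,0,0,0,0.08],[-0.088,0.047,0,0,0,0.16],[-0.132,0.071,0,0,0,0.24],[-0.176,0.095,0,0,0,0.32],[-0.22,0.118,0,0,0,0.4],[-0.264,0.142,0,0,0,0.48],[-0.308,0.166,0,0,0,0.56],[-0.352,0.189,0.005,0,0,0.64],[-0.394,0.212,0.01,0,0,0.711],[-0.394,0.212,0.01,0,0,0.711]]]' 0
python3 - <<'E'
from h import *
p,d,K,T=snap('wrist','w8');C=cloud(d,K,T)
np.set_printoptions(precision=1,suppress=True)
P=C.reshape(-1,3);s=P[(P[:,2]>60)&(P[:,2]<95)&(abs(P[:,0]-546)<60)&(abs(P[:,1]+322)<60)]
print(len(s),cv2.minAreaRect(s[:,:2].astype(np.float32)))
t=s[s[:,2]>76];print(np.percentile(t[:,2],[5,50,95]),cv2.minAreaRect(t[:,:2].astype(np.float32)))
E
python3 g.py 546 -322 210 23
```

```text
time: 10.05
tool_pos: [543.9, -324.2, 207.9]
tcp_rot: [180.0, -0.1, 22.8]
ft_force: [-0.1, 0.8, 0.0]
finger_gap: 85.2
1784 ((547.7974853515625, -319.1649169921875), (25.377363204956055, 65.83918762207031), 21.818479537963867)
[79.4 80.9 82.1] ((547.6917724609375, -319.18206787109375), (25.07931900024414, 65.75977325439453), 20.4798583984375)
t 10.1 pos [ 544.4 -322.4  208.5] rot [180.   -0.2  22.9] F [0.3 0.1 0.1] gap 85.4 j [-35.  12.  79.   0.  89.  32.]
shift [0.0016, 0.0002, -0.0015] rv [0.0, -0.003, -0.002] rows>= 0.0
```

View pics/w8.png

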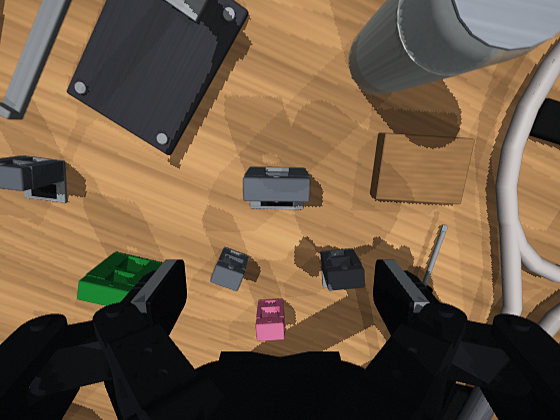

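```bash
python3 g.py 546.5 -319.7 20 21.5
```

```text
t 10.1 pos [ 544.4 -322.4  208.5] rot [180.   -0.2  22.9] F [0.3 0.1 0.1] gap 85.4 j [-35.  12.  79.   0.  89.  32.]
shift [0.0024, -0.0017, 0.1885] rv [0.0, -0.003, 0.025] rows>= 3.0
```

```bash
python3 -m crank '[[[0.002,-0.002,0.04,0,0,0.025],[0.002,-0.002,0.08,0,0,0.025],[0.002,-0.002,0.12,0,0,0.025],[0.002,-0.002,0.15,0,0,0.025],[0.002,-0.002,0.17,0,0,0.025],[0.002,-0.002,0.18,0,0,0.025],[0.002,-0.002,0.188,0,0,0.025],[0.002,-0.002,0.188,0,0,0.025]]]' 0
python3 - <<'E'
from h import *
p,d,K,T=snap('wrist','w9');C=cloud(d,K,T)
np.set_printoptions(precision=1,suppress=True)
for v in range(256,290,4): print(v,[C[v,u].round(0).tolist() for u in(170,178,184,376,382,390)])
P=C.reshape(-1,3);s=P[(P[:,2]>60)&(P[:,2]<95)&(abs(P[:,0]-546)<60)&(abs(P[:,1]+322)<38)]
t=s[s[:,2]>76];print(np.percentile(t[:,2],[5,50,95]),cv2.minAreaRect(t[:,:2].astype(np.float32)))
E
python3 g.py 546.5 -319.7 0 21.5
```

```text
time: 11.1
tool_pos: [546.3, -319.6, 20.8]
tcp_rot: [180.0, -0.2, 21.5]
ft_force: [-0.2, 0.5, -0.5]
finger_gap: 85.0
256 [[502.0, -258.0, 0.0], [504.0, -263.0, 0.0], [506.0, -267.0, 1.0], [553.0, -386.0, 1.0], [555.0, -390.0, 1.0], [557.0, -395.0, 1.0]]
260 [[540.0, -272.0, 73.0], [541.0, -275.0, 72.0], [504.0, -268.0, 1.0], [550.0, -387.0, 1.0], [573.0, -356.0, 71.0], [574.0, -360.0, 71.0]]
264 [[540.0, -273.0, 76.0], [541.0, -276.0, 75.0], [538.0, -277.0, 68.0], [569.0, -356.0, 68.0], [572.0, -355.0, 76.0], [574.0, -358.0, 76.0]]
268 [[540.0, -274.0, 79.0], [539.0, -277.0, 75.0], [536.0, -278.0, 68.0], [567.0, -357.0, 68.0], [571.0, -356.0, 76.0], [573.0, -357.0, 79.0]]
272 [[541.0, -275.0, 83.0], [538.0, -277.0, 76.0], [534.0, -278.0, 68.0], [566.0, -358.0, 69.0], [569.0, -357.0, 76.0], [573.0, -355.0, 84.0]]
276 [[540.0, -276.0, 85.0], [536.0, -278.0, 76.0], [532.0, -279.0, 67.0], [564.0, -358.0, 69.0], [568.0, -356.0, 78.0], [572.0, -355.0, 85.0]]
280 [[538.0, -276.0, 84.0], [534.0, -278.0, 75.0], [531.0, -280.0, 68.0], [562.0, -359.0, 69.0], [566.0, -357.0, 77.0], [570.0, -356.0, 85.0]]
284 [[537.0, -277.0, 85.0], [533.0, -279.0, 76.0], [529.0, -280.0, 69.0], [561.0, -359.0, 71.0], [565.0, -358.0, 77.0], [569.0, -357.0, 86.0]]
288 [[535.0, -277.0, 85.0], [531.0, -279.0, 76.0], [527.0, -281.0, 69.0], [559.0, -360.0, 71.0], [563.0, -359.0, 78.0], [568.0, -357.0, 86.0]]
[78.3 81.  85.7] ((550.4777221679688, -325.96380615234375), (25.579050064086914, 80.91478729248047), 22.460018157958984)
t 11.15 pos [ 546.5 -319.9   21.3] rot [179.9  -0.2  21.5] F [-0.2 -0.2  1.3] gap 85.2 j [-35.  21.  89.   0.  70.  33.]
shift [-0.0, -0.0002, 0.0213] rv [0.001, -0.004, -0.0] rows>= 0.3
```

View pics/w9.png

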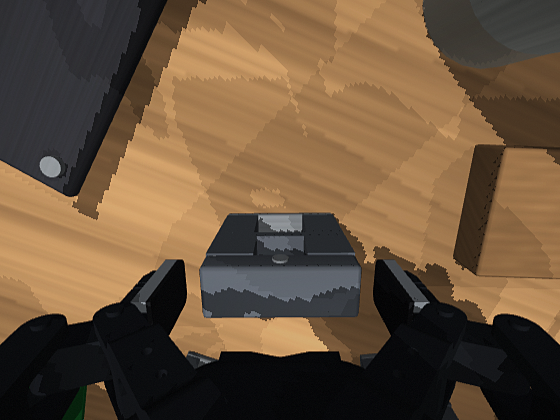

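```bash
python3 -m crank '[[[0,0,0.01,0,0,0],[0,0,0.02,0,0,0],[0,0,0.023,0,0,0],[0,0,0.023,0,0,0]]]' 0; python3 -m crank '[[[0,0,0,0,0,0],[0,0,0,0,0,0],[0,0,0,0,0,0],[0,0,0,0,0,0],[0,0,0,0,0,0],[0,0,0,0,0,0]]]' 1 60
python3 - <<'E'
from h import *
p,d,K,T=snap('wrist','w10')
snap('top','t10');snap('side','s10')
E
```

```text
time: 11.65
tool_pos: [546.2, -319.6, -2.4]
tcp_rot: [-180.0, -0.2, 21.5]
ft_force: [-0.3, -0.8, 0.7]
finger_gap: 85.5
time: 12.4
tool_pos: [546.6, -319.9, -1.9]
tcp_rot: [180.0, -0.2, 21.5]
ft_force: [0.3, -0.3, 4.4]
finger_gap: 65.3
```

View pics/w10.png

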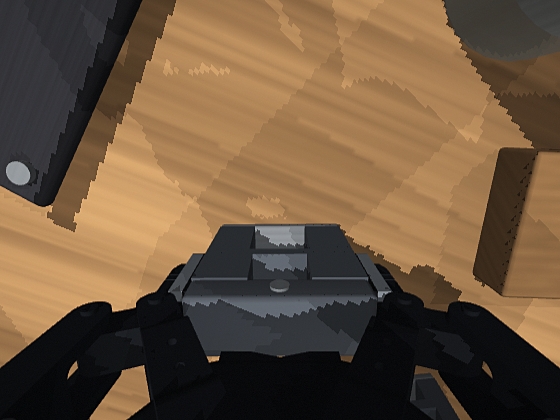

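Run:
```python
from h import *
np.set_printoptions(precision=2,suppress=True)
p,d,K,T=load('top0');C=cloud(d,K,T)
m=np.zeros(d.shape,bool);m[168:216,270:315]=1;m&=(C[...,2]>150)&(C[...,2]<182)
pts=[]
Ki=np.linalg.inv(K)
for v in range(168,216):
    u=np.nonzero(m[v])[0]
    if len(u)<2: continue
    # intersect with z=165 plane
    ray=T[:3,:3]@Ki@np.array([u.mean(),v,1]);X=T[:3,3]+ray*(165-T[2,3])/ray[2];pts.append([*X[:2],len(u)])
pts=np.array(pts);print(pts[::5]);
a=np.polyfit(pts[:,0],pts[:,1],1);print('yaw',np.degrees(np.arctan(a[0])),'y at 537,685',np.polyval(a,[537,685]),'res',np.std(pts[:,1]-np.polyval(a,pts[:,0])))
# intensity weighted: bright arm vs dark foot
g=cv2.cvtColor(p,cv2.COLOR_BGR2GRAY).astype(float);pts=[]
for v in range(168,216):
    row=g[v,280:308];w=np.clip(row-90,0,None);u=(w*np.arange(280,308)).sum()/w.sum()
    ray=T[:3,:3]@Ki@np.array([u,v,1]);X=T[:3,3]+ray*(165-T[2,3])/ray[2];pts.append(X[:2])
pts=np.array(pts);a=np.polyfit(pts[:,0],pts[:,1],1);print('yaw',np.degrees(np.arctan(a[0])),np.polyval(a,[537,685]),np.std(pts[:,1]-np.polyval(a,pts[:,0])))
p,d,K,T=load('w8');C=cloud(d,K,T);P=C[:130,:110].reshape(-1,3);P=P[(P[:,2]>155)&(P[:,2]<180)];print(len(P),P[:,2].min(),P[:,2].max(),cv2.minAreaRect(P[:,:2].astype(np.float32)))
```

```text
[[ 664.27 -153.97    4.  ]
 [ 651.4  -150.9     5.  ]
 [ 638.42 -149.09    5.  ]
 [ 625.49 -147.29    5.  ]
 [ 612.79 -144.25    4.  ]
 [ 600.14 -141.22    5.  ]
 [ 587.37 -139.45    5.  ]
 [ 574.65 -137.69    5.  ]
 [ 561.99 -135.93    5.  ]
 [ 549.55 -132.95    4.  ]]
yaw -9.946443271473122 y at 537,685 [-131.1  -157.06] res 0.47403966380019663
yaw -8.100164067656696 [-132.11 -153.17] 2.86121270681159
3343 159.12505612543265 174.40113568984373 ((583.5917358398438, -138.19082641601562), (14.494832038879395, 85.00489044189453), 79.63709259033203)
```

```bash
python3 g.py 495 -123 130 -10.1;python3 g.py 495 -250 130 -10.1
```

```text
t 12.55 pos [ 546.6 -319.9   -1.9] rot [180.   -0.2  21.5] F [0.3 0.5 5.2] gap 65.7 j [-35.  22.  90.   0.  68.  33.]
shift [0.0246, -0.202, -0.1319] rv [-0.0, -0.004, 0.551] rows>= 3.9
t 12.55 pos [ 546.6 -319.9   -1.9] rot [180.   -0.2  21.5] F [0.3 0.5 5.2] gap 65.7 j [-35.  22.  90.   0.  68.  33.]
shift [-0.0219, -0.0838, -0.132] rv [-0.0, -0.004, 0.551] rows>= 3.0
```

```bash
python3 -m crank '[[[0,0,-0.015,0,0,0],[0,0,-0.03,0,0,0],[0,0,-0.06,0,0,0],[-0.005,-0.02,-0.1,0,0,0.15],[-0.02,-0.05,-0.132,0,0,0.25],[-0.022,-0.084,-0.132,0,0,0.35],[-0.008,-0.12,-0.132,0,0,0.45],[0.008,-0.16,-0.132,0,0,0.551],[0.025,-0.202,-0.132,0,0,0.551],[0.025,-0.202,-0.132,0,0,0.551]]]' 1 60
python3 - <<'E'
from h import *
np.set_printoptions(precision=1,suppress=True)
p,d,K,T=snap('wrist','w11');C=cloud(d,K,T)
P=C[:330].reshape(-1,3);P=P[(P[:,2]>157)&(P[:,2]<178)&(P[:,0]>525)&(P[:,0]<720)];print(len(P),cv2.minAreaRect(P[:,:2].astype(np.float32)),P.min(0),P.max(0))
Q=P[P[:,2]<170];print(np.polyfit(Q[:,0]-537,Q[:,1],1))
E
python3 g.py 501.5 -124 108.5 -10.1
```

```text
time: 13.8
tool_pos: [495.3, -120.1, 130.9]
tcp_rot: [-179.9, -0.2, -9.9]
ft_force: [-0.2, -0.3, -1.3]
finger_gap: 65.3
4989 ((574.5472412109375, -136.558837890625), (12.038914680480957, 66.88593292236328), 79.68795776367188) [ 540.8 -148.2  163.7] [ 608.5 -125.1  174.7]
[  -0.2 -129.9]
t 13.85 pos [ 495.5 -121.7  130.9] rot [-179.9   -0.3   -9.9] F [ 0.3  0.3 -2.1] gap 65.8 j [-20.  -4. 105.   0.  80.  80.]
shift [0.0062, 0.0012, 0.0224] rv [-0.001, -0.004, 0.003] rows>= 0.4
```

View pics/w11.png

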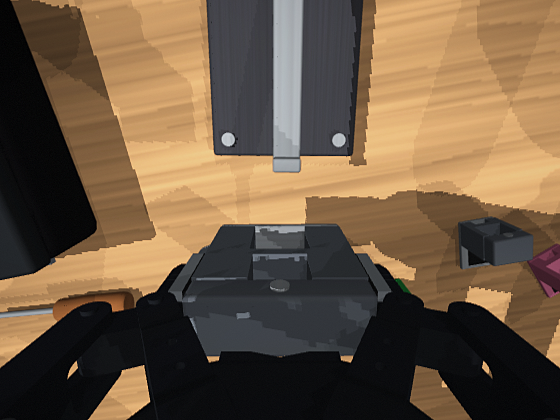

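```bash
python3 g.py 505 -124 108.5 -10.3; python3 -m crank '[[[0.01,0.0006,0.01,0,0,0.006],[0.01,0.0006,0.022,0,0,0.006],[0.01,0.0006,0.022,0,0,0.006],[0.01,0.0006,0.022,0,0,0.006]]]'; python3 g.py 550 -132.2 108.5 -10.3
python3 - <<'E'
from h import *
p,d,K,T=snap('side','s12');q=proj(np.array([530,-130,165]),K,T).astype(int);a=p[q[1]-60:q[1]+60,q[0]-70:q[0]+70];cv2.imwrite('pics/s12z.png',cv2.resize(a,None,fx=5,fy=5))
E
```

```text
t 13.85 pos [ 495.5 -121.7  130.9] rot [-179.9   -0.3   -9.9] F [ 0.3  0.3 -2.1] gap 65.8 j [-20.  -4. 105.   0.  80.  80.]
shift [0.0096, 0.0006, 0.0225] rv [-0.001, -0.004, 0.006] rows>= 0.4
time: 14.35
tool_pos: [504.9, -124.4, 108.5]
tcp_rot: [-179.9, -0.2, -10.3]
ft_force: [0.1, 0.9, -1.7]
finger_gap: 65.3
t 14.35 pos [ 504.9 -124.4  108.5] rot [-179.9   -0.2  -10.3] F [ 0.1  0.9 -1.7] gap 65.3 j [-20.  -2. 104.   0.  77.  81.]
shift [0.0457, -0.0004, 0.0001] rv [-0.001, -0.003, -0.0] rows>= 0.7
```

View pics/s12z.png

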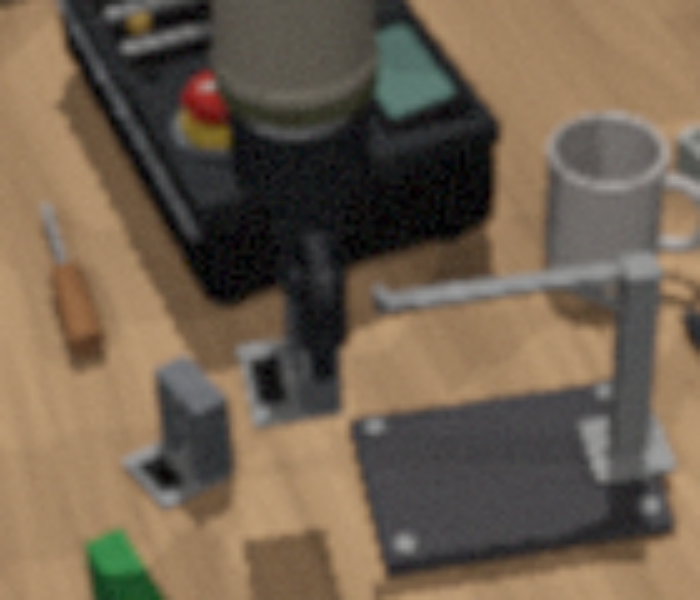

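```bash
python3 -m crank '[[[0.012,0,0,0,0,0],[0.024,0,0,0,0,0],[0.036,0,0,0,0,0],[0.046,0,0,0,0,0],[0.056,0,0,0,0,0],[0.056,0,0,0,0,0]]]'; python3 g.py 668.6 -153.7 108.5 -10.3
python3 - <<'E'
from h import *
p,d,K,T=snap('wrist','w13')
E
```

```text
time: 15.15
tool_pos: [560.9, -134.5, 109.0]
tcp_rot: [-179.9, -0.2, -10.3]
ft_force: [0.0, 0.7, -2.6]
finger_gap: 65.3
t 15.15 pos [ 560.9 -134.5  109. ] rot [-179.9   -0.2  -10.3] F [ 0.   0.7 -2.6] gap 65.3 j [-19.   7.  95.   0.  77.  82.]
shift [0.1094, -0.0003, 0.001] rv [-0.001, -0.004, -0.0] rows>= 1.7
```

View pics/w13.png

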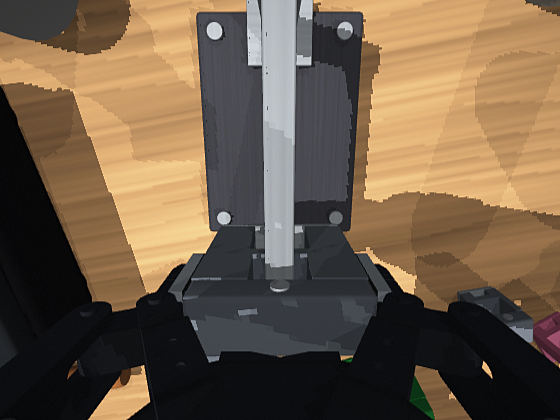

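```bash
python3 -m crank '[[[0.02,0,0,0,0,0],[0.04,0,0,0,0,0],[0.06,0,0,0,0,0],[0.08,0,0,0,0,0],[0.092,0,0,0,0,0],[0.1,0,0,0,0,0],[0.104,0,0,0,0,0],[0.104,0,0,0,0,0]]]'; python3 -m crank '[[[0.002,0,0.003,0,0,0],[0.004,0,0.006,0,0,0],[0.005,0,0.009,0,0,0],[0.005,0,0.0105,0,0,0],[0.005,0,0.0115,0,0,0],[0.005,0,0.0115,0,0,0]]]'; python3 -c "
from h import *
snap('wrist','w14')"
```

```text
time: 16.2
tool_pos: [662.6, -152.9, 109.2]
tcp_rot: [-179.9, -0.2, -10.3]
ft_force: [-0.1, 0.2, -1.9]
finger_gap: 65.3
time: 16.95
tool_pos: [667.5, -153.8, 97.7]
tcp_rot: [-179.9, -0.2, -10.3]
ft_force: [-0.2, -0.3, -2.4]
finger_gap: 65.3
```

View pics/w14.png

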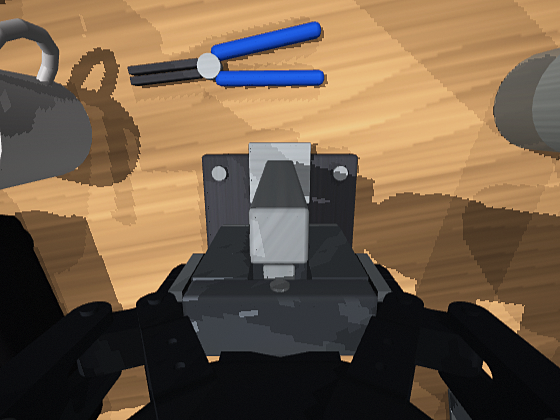

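```bash
python3 -m crank '[[[0.002,0,0,0,0,0],[0.004,0,0.0005,0,0,0],[0.004,0,0.001,0,0,0]]]'; python3 -m crank '[[[0.002,0,0,0,0,0],[0.003,0,0,0,0,0],[0.003,0,0,0,0,0]]]'
python3 - <<'E'
from h import *
p,d,K,T=snap('wrist','w15');C=cloud(d,K,T)
for v in range(250,300,4): print(v,C[v,280].round(1),C[v,265].round(1))
E
```

```text
time: 17.38
tool_pos: [671.8, -154.6, 97.1]
tcp_rot: [-179.9, -0.2, -10.3]
ft_force: [-0.3, -0.8, 0.6]
finger_gap: 65.1
time: 17.75
tool_pos: [671.8, -154.6, 97.2]
tcp_rot: [-179.9, 0.2, -10.3]
ft_force: [-16.6, 2.2, 9.7]
finger_gap: 65.4
250 [ 695.  -158.8  165.7] [ 695.7 -153.4  165.1]
254 [ 693.3 -158.5  165.4] [ 694.3 -153.1  165.5]
258 [ 692.4 -158.4  166.9] [ 693.  -152.9  166.1]
262 [ 690.2 -158.   165.5] [ 691.6 -152.6  166.5]
266 [ 688.8 -157.7  165.9] [ 689.7 -152.2  165.7]
270 [ 687.5 -157.5  166.6] [ 688.3 -152.   166. ]
274 [ 685.9 -157.2  166.4] [ 686.4 -151.6  165.5]
278 [ 684.1 -156.8  166. ] [ 685.4 -151.4  166.6]
282 [ 685.7 -157.1  172.1] [ 685.9 -151.7  170.8]
286 [ 685.4 -157.1  174.4] [ 685.1 -151.6  172.2]
290 [ 685.1 -157.   176.5] [ 685.4 -151.8  175.4]
294 [ 684.8 -157.   178.5] [ 685.3 -152.   178. ]
298 [ 684.2 -156.9  180. ] [ 684.8 -151.9  179.6]
```

```bash
python3 -m crank '[[[-0.001,0,0,0,0,0],[-0.001,0,0,0,0,0],[-0.001,0,0,0,0,0],[-0.001,0,0,0,0,0],[-0.001,0,0,0,0,0]]]' 0; python3 -m crank '[[[0,0,-0.02,0,0,0],[0,0,-0.05,0,0,0],[0,0,-0.08,0,0,0],[0,0,-0.11,0,0,0],[0,0,-0.11,0,0,0]]]' 0;  python3 - <<'E'
from lm import *
snap('wrist','w16');snap('top','t16');snap('side','s16')
E
python3 g.py 445 -57 150 15
```

```text
time: 18.42
tool_pos: [671.0, -154.5, 97.2]
tcp_rot: [-179.9, 0.1, -10.3]
ft_force: [-0.9, -0.1, -1.4]
finger_gap: 85.7
time: 19.05
tool_pos: [673.5, -155.3, 213.0]
tcp_rot: [-180.0, -0.3, -10.3]
ft_force: [-0.6, -0.5, -0.3]
finger_gap: 85.3
t 19.2 pos [ 670.9 -154.6  206.8] rot [-179.9    0.2  -10.3] F [0.6 0.6 0.3] gap 85.7 j [-17.  21.  68.   0.  90.  83.]
shift [-0.2396, -0.0555, 0.0576] rv [-0.002, 0.003, -0.442] rows>= 4.0
```

View pics/w16.png

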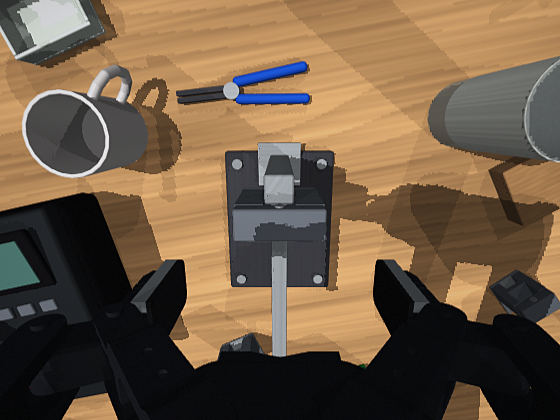

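View pics/s16.png

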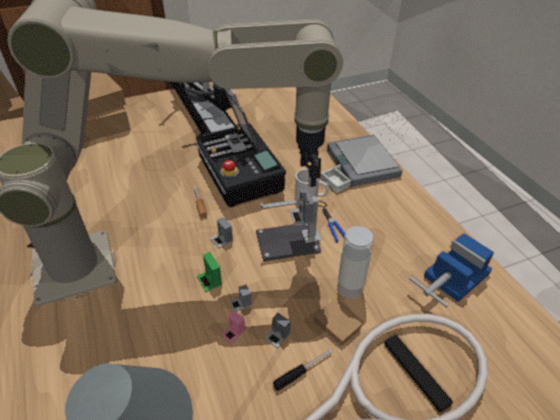

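```bash
python3 -m crank '[[[-0.048,-0.011,0,0,0,-0.09],[-0.096,-0.022,0,0,0,-0.18],[-0.144,-0.033,0,0,0,-0.26],[-0.192,-0.044,0,0,0,-0.35],[-0.24,-0.055,0.02,0,0,-0.44],[-0.24,-0.055,0.03,0,0,-0.44],[-0.24,-0.055,0.03,0,0,-0.44]]]' 0
cat > ad.py <<'E'
import sys
from h import *
np.set_printoptions(precision=1,suppress=True)
n,x,y,H=sys.argv[1],*map(float,sys.argv[2:5])
p,d,K,T=snap('wrist',n);C=cloud(d,K,T)
P=C.reshape(-1,3);s=P[(P[:,2]>H-20)&(P[:,2]<H+8)&(abs(P[:,0]-x)<45)&(abs(P[:,1]-y)<45)]
t=s[s[:,2]>H-4];print(len(s),np.percentile(t[:,2],[5,50,95]),cv2.minAreaRect(t[:,:2].astype(np.float32)),cv2.minAreaRect(s[:,:2].astype(np.float32)))
E
python3 ad.py w17 445 -57 68;python3 g.py 445 -57 150 16
```

```text
time: 20.08
tool_pos: [444.0, -57.4, 176.4]
tcp_rot: [-179.8, 0.2, 14.9]
ft_force: [0.4, -1.0, 0.5]
finger_gap: 85.3
1511 [67.2 68.9 70.1] ((448.6737365722656, -56.16185760498047), (25.948293685913086, 49.54547119140625), 16.021682739257812) ((448.802490234375, -56.127471923828125), (26.161396026611328, 49.803016662597656), 15.067540168762207)
t 20.12 pos [445.  -57.7 177.5] rot [-1.799e+02  1.000e-01  1.490e+01] F [-0.2  0.4  0.3] gap 85.4 j [-14. -16. 110.   0.  86.  61.]
shift [0.0002, -0.0006, 0.0275] rv [-0.003, 0.002, -0.02] rows>= 0.4
```

View pics/w17.png

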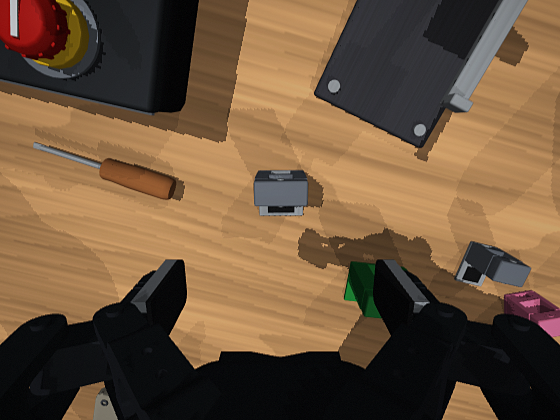

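```bash
python3 g.py 447.5 -56.5 -6 15.5; python3 -m crank '[[[0.003,0,0.03,0,0,-0.01],[0.003,0,0.06,0,0,-0.01],[0.003,0,0.1,0,0,-0.01],[0.003,0,0.13,0,0,-0.01],[0.003,0,0.15,0,0,-0.01],[0.003,0,0.165,0,0,-0.01],[0.003,0,0.175,0,0,-0.01],[0.003,0,0.1835,0,0,-0.01],[0.003,0,0.1835,0,0,-0.01]]]' 0; python3 -c "
from h import *
snap('wrist','w18')"
```

```text
t 20.12 pos [445.  -57.7 177.5] rot [-1.799e+02  1.000e-01  1.490e+01] F [-0.2  0.4  0.3] gap 85.4 j [-14. -16. 110.   0.  86.  61.]
shift [0.0031, -0.0001, 0.1835] rv [-0.003, 0.002, -0.011] rows>= 2.9
time: 21.25
tool_pos: [447.3, -56.6, -6.2]
tcp_rot: [-179.8, 0.2, 15.4]
ft_force: [-0.1, 0.5, -0.4]
finger_gap: 85.4
```

View pics/w18.png

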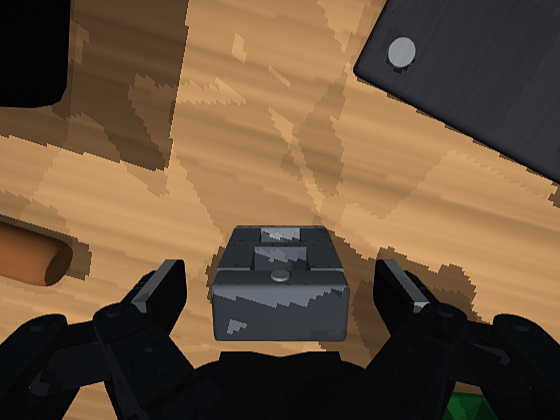

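```bash
python3 -m crank '[[[0,0,0,0,0,0],[0,0,0,0,0,0],[0,0,0,0,0,0],[0,0,0,0,0,0],[0,0,0,0,0,0],[0,0,0,0,0,0]]]' 1 60; python3 g.py 500 -123 140 -10.3
```

```text
time: 22.05
tool_pos: [448.4, -56.8, -5.1]
tcp_rot: [-179.9, 0.1, 15.4]
ft_force: [0.4, 0.1, 6.1]
finger_gap: 49.2
t 22.05 pos [448.4 -56.8  -5.1] rot [-1.799e+02  1.000e-01  1.540e+01] F [0.4 0.1 6.1] gap 49.2 j [-14.  -3. 119.   0.  64.  61.]
shift [0.032, 0.0773, -0.1452] rv [-0.002, 0.001, 0.449] rows>= 2.7
```

```bash
python3 -m crank '[[[0,0,-0.015,0,0,0],[0,0,-0.03,0,0,0],[0,0,-0.06,0,0,0.05],[0,0.01,-0.1,0,0,0.15],[0,0.03,-0.145,0,0,0.25],[0.015,0.055,-0.145,0,0,0.35],[0.032,0.077,-0.145,0,0,0.449],[0.032,0.077,-0.145,0,0,0.449],[0.032,0.077,-0.145,0,0,0.449]]]' 1 60; python3 g.py 505 -124 117.4 -10.3
python3 - <<'E'
from h import *
np.set_printoptions(precision=1,suppress=True)
p,d,K,T=snap('wrist','w19');C=cloud(d,K,T)
P=C[:330].reshape(-1,3);P=P[(P[:,2]>157)&(P[:,2]<178)&(P[:,0]>532)&(P[:,0]<630)];print(len(P),cv2.minAreaRect(P[:,:2].astype(np.float32)))
E
```

```text
time: 23.18
tool_pos: [499.4, -122.4, 140.0]
tcp_rot: [-179.9, 0.1, -10.2]
ft_force: [0.5, -0.9, -0.7]
finger_gap: 49.2
t 23.18 pos [ 499.4 -122.4  140. ] rot [-1.799e+02  1.000e-01 -1.020e+01] F [ 0.5 -0.9 -0.7] gap 49.2 j [-20.  -4. 103.   0.  81.  81.]
shift [0.0059, 0.0007, 0.0226] rv [-0.002, 0.002, 0.001] rows>= 0.4
4816 ((578.16064453125, -137.17654418945312), (12.047112464904785, 74.58780670166016), 79.75360870361328)
```

View pics/w19.png

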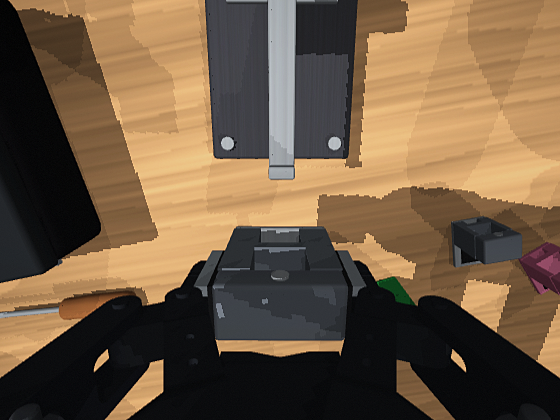

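```bash
python3 -m crank '[[[0.006,0.0007,0.012,0,0,0.001],[0.006,0.0007,0.0225,0,0,0.001],[0.006,0.0007,0.0225,0,0,0.001],[0.02,0.0007,0.0225,0,0,0.001],[0.034,0.0007,0.0225,0,0,0.001],[0.048,0.0007,0.0225,0,0,0.001],[0.062,0.0007,0.0225,0,0,0.001],[0.062,0.0007,0.0225,0,0,0.001]]]'; python3 g.py 645 -149.6 117.4 -10.3; python3 -c "
from h import *
snap('wrist','w20')"
```

```text
time: 24.22
tool_pos: [560.5, -133.9, 117.2]
tcp_rot: [-179.9, 0.1, -10.3]
ft_force: [0.3, 1.1, -0.8]
finger_gap: 49.2
t 24.23 pos [ 560.5 -133.9  117.2] rot [-1.799e+02  1.000e-01 -1.030e+01] F [ 0.3  1.1 -0.8] gap 49.2 j [-19.   7.  95.   0.  79.  82.]
shift [0.0859, 0.0004, -0.0004] rv [-0.002, 0.002, 0.001] rows>= 1.4
```

View pics/w20.png

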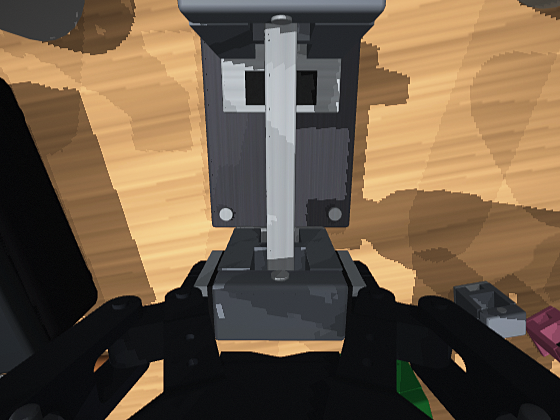

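```bash
python3 -m crank '[[[0.018,0,0,0,0,0],[0.036,0,0,0,0,0],[0.054,0,0,0,0,0],[0.068,0,0,0,0,0],[0.076,0,0.003,0,0,0],[0.079,0,0.007,0,0,0],[0.08,0,0.011,0,0,0],[0.08,0,0.0115,0,0,0],[0.08,0,0.0115,0,0,0]]]'; python3 -m crank '[[[0.003,0,0,0,0,0],[0.006,0,0,0,0,0],[0.008,0,0,0,0,0],[0.008,0,0,0,0,0]]]'; python3 -c "
from h import *
snap('wrist','w21')"
```

```text
time: 25.4
tool_pos: [638.4, -147.9, 106.0]
tcp_rot: [-179.9, 0.2, -10.3]
ft_force: [-3.3, 0.8, 4.7]
finger_gap: 49.6
time: 25.9
tool_pos: [646.6, -149.4, 105.9]
tcp_rot: [-179.9, 0.1, -10.3]
ft_force: [0.4, 0.0, 2.1]
finger_gap: 49.2
```

View pics/w21.png

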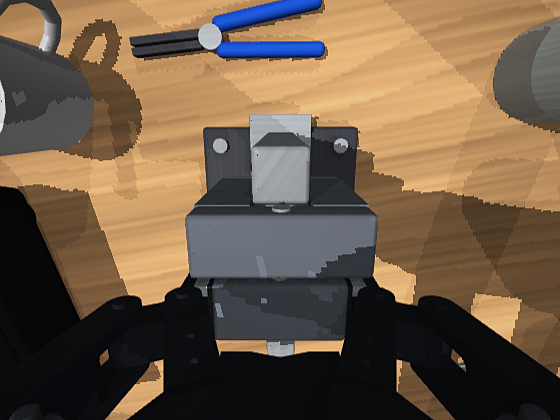

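```bash
python3 -m crank '[[[0.002,0,0,0,0,0],[0.003,0,0,0,0,0],[0.003,0,0,0,0,0]]]';  python3 -m crank '[[[0.0015,0,0,0,0,0],[0.002,0,0,0,0,0],[0.002,0,0,0,0,0]]]'
```

```text
time: 26.32
tool_pos: [648.6, -149.8, 106.0]
tcp_rot: [-179.9, 0.2, -10.3]
ft_force: [-6.6, 1.3, 6.6]
finger_gap: 49.2
time: 26.7
tool_pos: [648.5, -149.7, 106.0]
tcp_rot: [-179.9, 0.5, -10.2]
ft_force: [-13.8, 2.7, 10.7]
finger_gap: 49.2
```

```bash
python3 -m crank '[[[-0.001,0,0,0,0,0],[-0.001,0,0,0,0,0],[-0.001,0,0,0,0,0],[-0.001,0,0,0,0,0],[-0.001,0,0,0,0,0]]]' 0; python3 -m crank '[[[0,0,-0.02,0,0,0],[0,0,-0.05,0,0,0],[0,0,-0.08,0,0,0],[0,0,-0.1,0,0,0],[0,0,-0.1,0,0,0]]]' 0;  python3 -c "
from h import *
snap('wrist','w22');snap('top','t22')
"
python3 g.py 475 -432 200 29
```

```text
time: 27.32
tool_pos: [647.5, -149.6, 106.0]
tcp_rot: [-179.9, 0.5, -10.2]
ft_force: [0.6, 0.3, 0.6]
finger_gap: 85.3
time: 27.95
tool_pos: [649.9, -150.3, 209.2]
tcp_rot: [-179.9, 0.2, -10.2]
ft_force: [0.5, -0.1, -1.1]
finger_gap: 85.5
t 28.05 pos [ 648.2 -149.8  205.3] rot [-179.9    0.5  -10.2] F [-0.3  0.  -0.2] gap 85.2 j [-17.  18.  73.   0.  90.  83.]
shift [-0.1202, 0.3085, 0.0059] rv [-0.005, 0.009, -0.685] rows>= 5.3
```

View pics/w22.png

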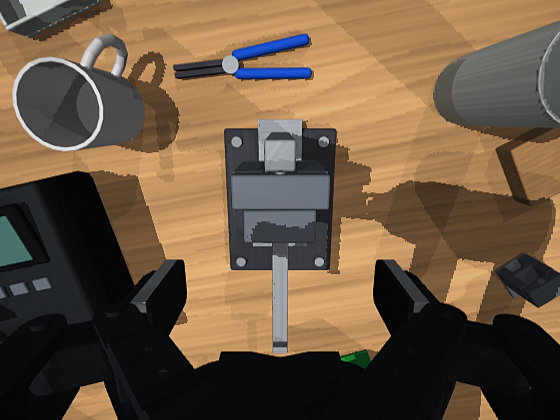

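View pics/t22.png

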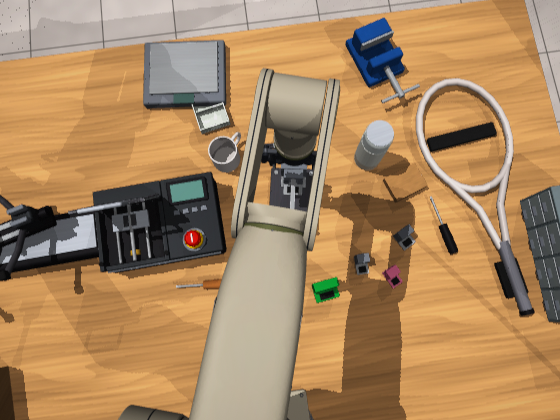

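```bash
python3 -m crank '[[[-0.02,0.05,0,0,0,-0.11],[-0.04,0.1,0,0,0,-0.22],[-0.06,0.15,0,0,0,-0.33],[-0.08,0.2,0,0,0,-0.44],[-0.1,0.255,0,0,0,-0.56],[-0.12,0.3085,0.02,0,0,-0.685],[-0.12,0.3085,0.03,0,0,-0.685],[-0.12,0.3085,0.03,0,0,-0.685]]]' 0; python3 ad.py w23 475 -433 62;python3 g.py 475 -432 175 30
```

```text
time: 29.05
tool_pos: [473.8, -430.5, 172.9]
tcp_rot: [-179.3, 0.4, 28.9]
ft_force: [-0.0, 0.6, 0.2]
finger_gap: 85.9
1255 [61.3 62.9 64.1] ((478.90289306640625, -432.4537353515625), (24.71063232421875, 41.86638641357422), 29.330522537231445) ((479.1695861816406, -432.30389404296875), (25.322402954101562, 41.86638641357422), 29.330522537231445)
t 29.1 pos [ 474.8 -430.5  174.3] rot [-179.4    0.4   29. ] F [0.5 1.3 0.9] gap 85.6 j [-47.  15.  79.  -0.  86.  14.]
shift [-0.0005, 0.0014, -0.0007] rv [-0.01, 0.007, -0.018] rows>= 0.1
```

View pics/w23.png

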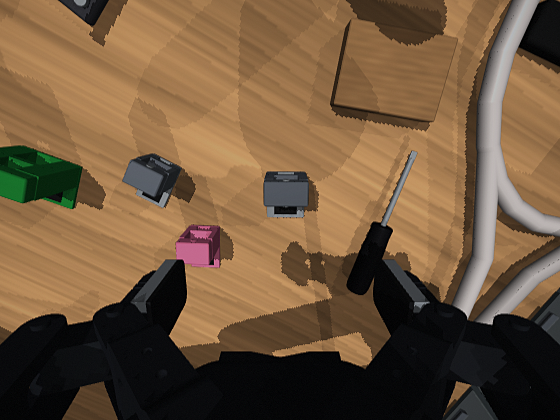

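```bash
python3 g.py 478.3 -432.7 -6 29.5; python3 -m crank '[[[0.002,0.003,0.03,-0.01,0.007,-0.009],[0.002,0.0035,0.07,-0.01,0.007,-0.009],[0.002,0.0035,0.11,-0.01,0.007,-0.009],[0.002,0.0035,0.14,-0.01,0.007,-0.009],[0.002,0.0035,0.16,-0.01,0.007,-0.009],[0.002,0.0035,0.17,-0.01,0.007,-0.009],[0.002,0.0035,0.18,-0.01,0.007,-0.009],[0.002,0.0035,0.18,-0.01,0.007,-0.009]]]' 0; python3 g.py 478.3 -432.7 -6 29.5;python3 -c "
from h import *
snap('wrist','w24')"
```

```text
t 29.1 pos [ 474.8 -430.5  174.3] rot [-179.4    0.4   29. ] F [0.5 1.3 0.9] gap 85.6 j [-47.  15.  79.  -0.  86.  14.]
shift [0.0032, 0.0055, 0.1802] rv [-0.01, 0.007, -0.009] rows>= 2.9
time: 30.1
tool_pos: [476.4, -431.5, -5.7]
tcp_rot: [-180.0, -0.0, 29.5]
ft_force: [-0.5, -0.4, -0.1]
finger_gap: 85.2
t 30.1 pos [ 476.4 -431.5   -5.7] rot [-180.    -0.    29.5] F [-0.5 -0.4 -0.1] gap 85.2 j [-47.  24.  88.   0.  68.  14.]
shift [0.0011, 0.002, 0.0003] rv [-0.0, -0.0, -0.0] rows>= 0.0
```

View pics/w24.png

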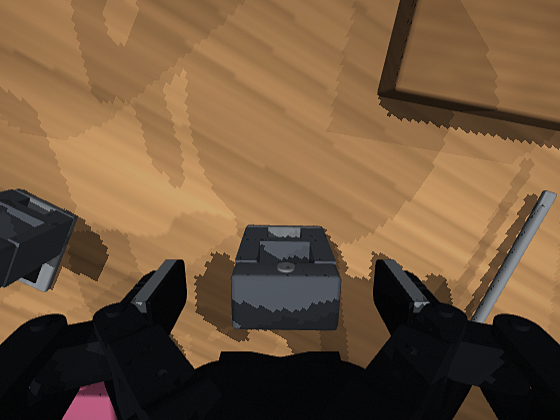

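```bash
python3 -m crank '[[[0.001,0.002,0,0,0,0],[0.001,0.002,0,0,0,0],[0.001,0.002,0,0,0,0],[0.001,0.002,0,0,0,0],[0.001,0.002,0,0,0,0],[0.001,0.002,0,0,0,0],[0.001,0.002,0,0,0,0]]]' 1 60; python3 g.py 500 -123 140 -10.3; python3 g.py 480 -280 140 -10.3
```

```text
time: 31.02
tool_pos: [478.9, -433.6, -4.3]
tcp_rot: [179.9, -0.0, 29.5]
ft_force: [0.9, 0.2, 5.2]
finger_gap: 41.5
t 31.02 pos [ 478.9 -433.6   -4.3] rot [179.9  -0.   29.5] F [0.9 0.2 5.2] gap 41.5 j [-47.  24.  87.   0.  68.  14.]
shift [0.1714, -0.2598, -0.1446] rv [0.001, -0.001, 0.694] rows>= 5.5
t 31.02 pos [ 478.9 -433.6   -4.3] rot [179.9  -0.   29.5] F [0.9 0.2 5.2] gap 41.5 j [-47.  24.  87.   0.  68.  14.]
shift [0.0767, -0.133, -0.1445] rv [0.001, -0.001, 0.694] rows>= 3.7
```

```bash
python3 -m crank '[[[0,0,-0.015,0,0,0],[0,0,-0.04,0,0,0],[0,0,-0.09,0,0,0],[0.025,-0.044,-0.144,0,0,0.12],[0.05,-0.088,-0.144,0,0,0.26],[0.0767,-0.133,-0.144,0,0,0.4],[0.108,-0.175,-0.144,0,0,0.54],[0.14,-0.218,-0.144,0,0,0.694],[0.171,-0.26,-0.144,0,0,0.694],[0.171,-0.26,-0.144,0,0,0.694]]]' 1 60; python3 g.py 505 -124 124.2 -10.3; python3 -c "
from h import *
snap('wrist','w25')"
```

```text
time: 32.28
tool_pos: [499.7, -119.6, 139.9]
tcp_rot: [-180.0, -0.1, -10.0]
ft_force: [-0.8, 0.0, -0.5]
finger_gap: 41.3
t 32.27 pos [ 499.7 -119.6  139.9] rot [-1.8e+02 -1.0e-01 -1.0e+01] F [-0.8  0.  -0.5] gap 41.3 j [-19.  -4. 103.   0.  81.  81.]
shift [0.006, 0.0034, 0.0157] rv [-0.0, -0.002, 0.005] rows>= 0.3
```

View pics/w25.png

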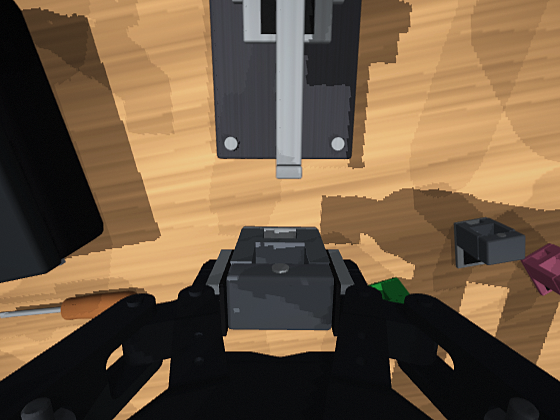

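```bash
python3 -m crank '[[[0.006,0.0025,0.01,0,0,0.005],[0.006,0.0025,0.0157,0,0,0.005],[0.006,0.0025,0.0157,0,0,0.005]]]'; python3 g.py 505 -124 124.2 -10.3
```

```text
time: 32.7
tool_pos: [504.3, -125.8, 123.0]
tcp_rot: [180.0, 0.0, -10.5]
ft_force: [0.7, -0.4, -1.0]
finger_gap: 41.1
t 32.7 pos [ 504.3 -125.8  123. ] rot [180.    0.  -10.5] F [ 0.7 -0.4 -1. ] gap 41.1 j [-20.  -2. 103.  -0.  79.  81.]
shift [0.0004, -0.0019, -0.0012] rv [0.001, 0.0, -0.003] rows>= 0.0
```

```bash
python3 -m crank '[[[0,-0.0018,-0.001,0,0,-0.003],[0.015,-0.0018,-0.001,0,0,-0.003],[0.03,-0.0018,-0.001,0,0,-0.003],[0.045,-0.0018,-0.001,0,0,-0.003],[0.06,-0.0018,-0.001,0,0,-0.003],[0.075,-0.0018,-0.001,0,0,-0.003],[0.09,-0.0018,-0.001,0,0,-0.003],[0.1,-0.0018,-0.001,0,0,-0.003],[0.105,-0.0018,-0.001,0,0,-0.003],[0.105,-0.0018,-0.001,0,0,-0.003]]]'; python3 g.py 619 -144.7 112.7 -10.3; python3 -c "
from h import *
snap('wrist','w26')"
```

```text
time: 33.95
tool_pos: [607.8, -143.1, 123.9]
tcp_rot: [180.0, 0.0, -10.3]
ft_force: [1.0, 0.5, -1.3]
finger_gap: 41.2
t 33.95 pos [ 607.8 -143.1  123.9] rot [180.    0.  -10.3] F [ 1.   0.5 -1.3] gap 41.2 j [-18.  14.  86.  -0.  80.  82.]
shift [0.0113, -0.0005, 0.0112] rv [0.001, 0.0, 0.0] rows>= 0.3
```

View pics/w26.png

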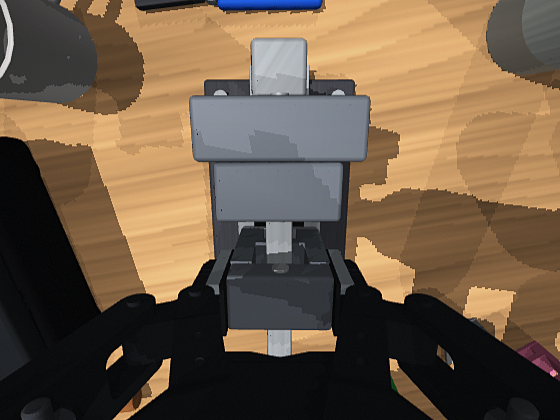

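Adapter 4 is threaded and centred. Next I lower it and push it snug.

```bash
python3 -m crank '[[[0.003,0,0.004,0,0,0],[0.006,0,0.008,0,0,0],[0.009,0,0.011,0,0,0],[0.011,0,0.0115,0,0,0],[0.011,0,0.0115,0,0,0]]]';  python3 -m crank '[[[0.002,0,0,0,0,0],[0.004,0,0,0,0,0],[0.004,0,0,0,0,0]]]';  python3 -m crank '[[[0.002,0,0,0,0,0],[0.003,0,0,0,0,0],[0.003,0,0,0,0,0]]]'
```

```text
time: 34.62
tool_pos: [618.8, -145.2, 112.7]
tcp_rot: [180.0, 0.0, -10.3]
ft_force: [-0.4, 1.0, 3.5]
finger_gap: 41.0
time: 35.0
tool_pos: [623.0, -145.9, 112.7]
tcp_rot: [180.0, -0.0, -10.3]
ft_force: [0.1, -0.5, 2.0]
finger_gap: 41.2
time: 35.38
tool_pos: [625.1, -146.3, 112.7]
tcp_rot: [180.0, 0.1, -10.3]
ft_force: [-7.1, 1.6, 5.9]
finger_gap: 41.2
```

```bash
python3 -m crank '[[[0.001,0,0,0,0,0],[0.0015,0,0,0,0,0]]]'; python3 -m crank '[[[-0.001,0,0,0,0,0],[-0.001,0,0,0,0,0],[-0.001,0,0,0,0,0],[-0.001,0,0,0,0,0],[-0.001,0,0,0,0,0]]]' 0; python3 -m crank '[[[0,0,-0.02,0,0,0],[0,0,-0.05,0,0,0],[0,0,-0.08,0,0,0],[0,0,-0.095,0,0,0],[0,0,-0.095,0,0,0]]]' 0;  python3 -c "
from h import *
snap('wrist','w27');snap('top','t27');snap('side','s27')
"
python3 g.py 421 -309 180 0
```

```text
time: 35.62
tool_pos: [625.1, -146.2, 112.7]
tcp_rot: [180.0, 0.3, -10.3]
ft_force: [-12.0, 2.4, 9.5]
finger_gap: 41.4
time: 36.25
tool_pos: [624.1, -146.0, 112.6]
tcp_rot: [180.0, 0.3, -10.3]
ft_force: [-0.1, 0.1, -0.1]
finger_gap: 85.2
time: 36.88
tool_pos: [625.7, -146.4, 209.8]
tcp_rot: [179.9, 0.1, -10.3]
ft_force: [0.3, 1.0, -1.2]
finger_gap: 85.1
t 37.02 pos [ 623.8 -145.9  206. ] rot [180.    0.4 -10.3] F [ 0.4  0.1 -0.6] gap 85.1 j [-18.  14.  77.  -0.  89.  83.]
shift [-0.1703, 0.1967, 0.0274] rv [-0.0, 0.007, -0.179] rows>= 4.2
```

View pics/w27.png

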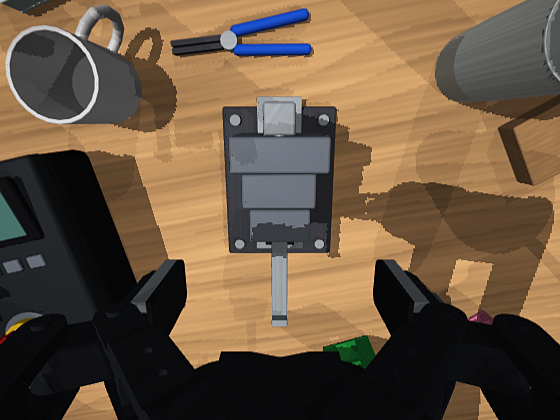

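View pics/t27.png

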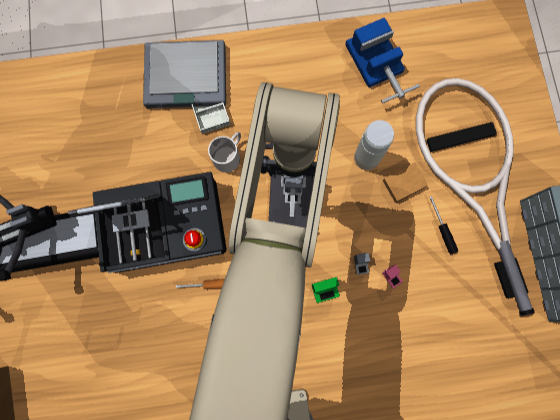

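```bash
python3 -m crank '[[[-0.034,0.04,0,0,0,-0.036],[-0.068,0.08,0,0,0,-0.072],[-0.102,0.12,0,0,0,-0.108],[-0.136,0.16,0.01,0,0,-0.144],[-0.17,0.197,0.02,0,0.007,-0.179],[-0.17,0.197,0.027,0,0.007,-0.179],[-0.17,0.197,0.027,0,0.007,-0.179]]]' 0; python3 ad.py w28 421 -309 56;python3 g.py 421 -309 -8 0
```

```text
time: 37.9
tool_pos: [420.6, -308.6, 178.7]
tcp_rot: [-179.8, 0.1, -0.1]
ft_force: [0.0, 0.2, -1.0]
finger_gap: 85.1
929 [55.2 56.9 58.1] ((425.6161804199219, -308.4366455078125), (33.060550689697266, 25.754871368408203), 89.48644256591797) ((425.350830078125, -308.08221435546875), (26.246444702148438, 33.54990768432617), 0.49490371346473694)
t 37.95 pos [ 421.3 -308.5  179.4] rot [-1.799e+02  1.000e-01 -0.000e+00] F [-0.   0.9  0.5] gap 85.5 j [-42.  -4.  99.   0.  85.  48.]
shift [-0.0, 0.0009, 0.1874] rv [-0.002, 0.001, -0.0] rows>= 3.0
```

View pics/w28.png

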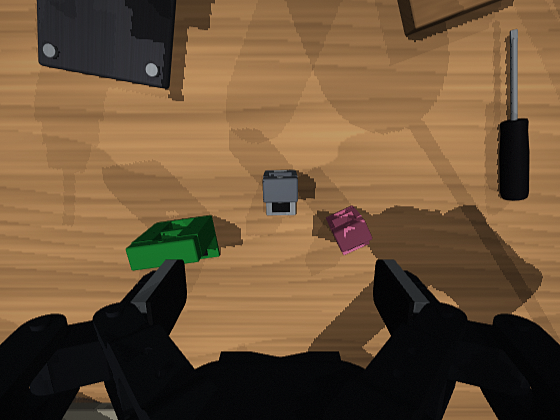

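```bash
python3 g.py 424.8 -308.4 -7 0; python3 -m crank '[[[0.0035,0,0.03,0,0,0],[0.0035,0,0.07,0,0,0],[0.0035,0,0.11,0,0,0],[0.0035,0,0.14,0,0,0],[0.0035,0,0.16,0,0,0],[0.0035,0,0.175,0,0,0],[0.0035,0,0.186,0,0,0],[0.0035,0,0.186,0,0,0]]]' 0.35; python3 g.py 424.8 -308.4 -7 0;python3 -c "
from h import *
snap('wrist','w29')"
```

```text
t 37.95 pos [ 421.3 -308.5  179.4] rot [-1.799e+02  1.000e-01 -0.000e+00] F [-0.   0.9  0.5] gap 85.5 j [-42.  -4.  99.   0.  85.  48.]
shift [0.0038, 0.0003, 0.1864] rv [-0.002, 0.001, -0.0] rows>= 3.0
time: 38.95
tool_pos: [424.5, -307.6, -7.1]
tcp_rot: [-179.8, 0.1, 0.0]
ft_force: [0.4, -0.4, 0.5]
finger_gap: 55.6
t 38.95 pos [ 424.5 -307.6   -7.1] rot [-1.798e+02  1.000e-01  0.000e+00] F [ 0.4 -0.4  0.5] gap 55.6 j [-42.   8. 108.   0.  65.  48.]
shift [0.0003, 0.0008, -0.0001] rv [-0.003, 0.002, 0.0] rows>= 0.0
```

View pics/w29.png

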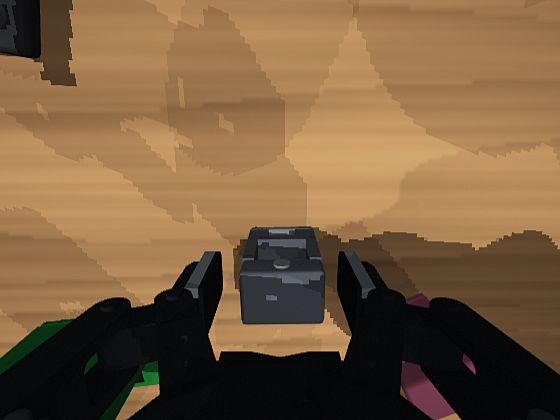

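```bash
python3 -m crank '[[[0,0.001,0,0,0,0],[0,0.001,0,0,0,0],[0,0.001,0,0,0,0],[0,0.001,0,0,0,0],[0,0.001,0,0,0,0],[0,0.001,0,0,0,0]]]' 1 60; python3 g.py 500 -123 140 -10.3; python3 g.py 470 -220 140 -10.3
```

```text
time: 39.75
tool_pos: [425.7, -310.0, -5.2]
tcp_rot: [-180.0, -0.0, -0.0]
ft_force: [0.6, -0.4, 5.3]
finger_gap: 33.1
t 39.75 pos [ 425.7 -310.    -5.2] rot [-180.   -0.   -0.] F [ 0.6 -0.4  5.3] gap 33.1 j [-42.   8. 108.   0.  65.  48.]
shift [0.0743, -0.187, -0.1451] rv [-0.0, -0.0, 0.18] rows>= 4.0
t 39.75 pos [ 425.7 -310.    -5.2] rot [-180.   -0.   -0.] F [ 0.6 -0.4  5.3] gap 33.1 j [-42.   8. 108.   0.  65.  48.]
shift [0.0443, -0.09, -0.1451] rv [-0.0, -0.0, 0.18] rows>= 2.8
```

```bash
python3 -m crank '[[[0,0,-0.015,0,0,0],[0,0,-0.04,0,0,0],[0.005,0,-0.09,0,0,0],[0.022,-0.045,-0.145,0,0,0.06],[0.044,-0.09,-0.145,0,0,0.1],[0.06,-0.14,-0.145,0,0,0.14],[0.074,-0.187,-0.145,0,0,0.18],[0.074,-0.187,-0.145,0,0,0.18],[0.074,-0.187,-0.145,0,0,0.18]]]' 1 60; python3 g.py 505 -124 129.3 -10.3; python3 -c "
from h import *
snap('wrist','w30')"
```

```text
time: 40.88
tool_pos: [499.6, -123.3, 140.4]
tcp_rot: [180.0, -0.0, -10.3]
ft_force: [0.2, -0.2, -0.7]
finger_gap: 32.9
t 40.88 pos [ 499.6 -123.3  140.4] rot [180.   -0.  -10.3] F [ 0.2 -0.2 -0.7] gap 32.9 j [-20.  -4. 103.  -0.  81.  81.]
shift [0.0055, -0.0003, 0.0111] rv [0.0, -0.001, 0.001] rows>= 0.2
```

View pics/w30.png

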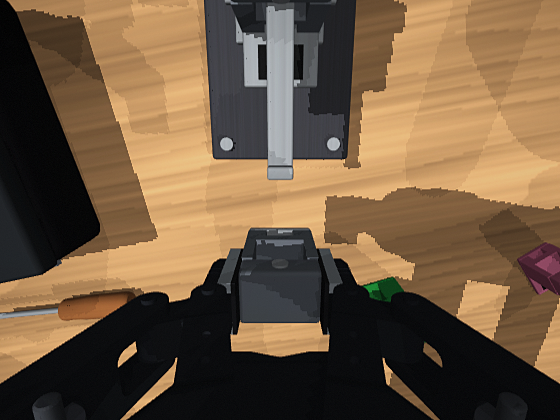

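```bash
python3 -m crank '[[[0.0055,0,0.006,0,0,0],[0.0055,0,0.011,0,0,0],[0.0055,0,0.011,0,0,0],[0.02,0,0.011,0,0,0],[0.035,0,0.011,0,0,0],[0.05,0,0.011,0,0,0],[0.065,0,0.011,0,0,0],[0.08,0,0.011,0,0,0],[0.085,0,0.011,0,0,0],[0.085,0,0.011,0,0,0]]]'; python3 g.py 595 -140.4 117.8 -10.3; python3 -c "
from h import *
snap('wrist','w31')"
```

```text
time: 42.18
tool_pos: [582.9, -139.1, 129.1]
tcp_rot: [180.0, 0.0, -10.3]
ft_force: [0.1, -0.6, -1.8]
finger_gap: 33.4
t 42.17 pos [ 582.9 -139.1  129.1] rot [180.    0.  -10.3] F [ 0.1 -0.6 -1.8] gap 33.4 j [-18.  10.  90.  -0.  80.  82.]
shift [0.0122, -0.0009, 0.0113] rv [0.0, 0.0, -0.0] rows>= 0.3
```

View pics/w31.png

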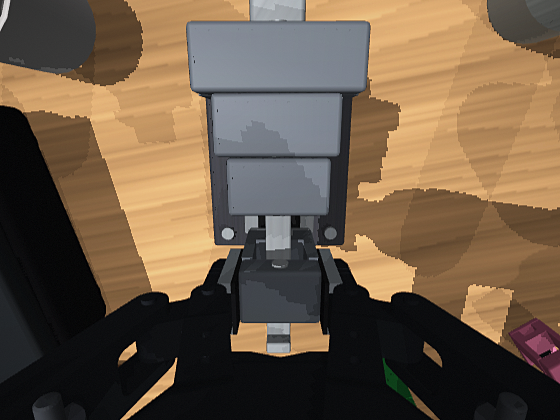

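```bash
python3 -m crank '[[[0.003,-0.0005,0.004,0,0,0],[0.006,-0.0005,0.008,0,0,0],[0.009,-0.0005,0.011,0,0,0],[0.012,-0.0005,0.0115,0,0,0],[0.012,-0.0005,0.0115,0,0,0]]]';  python3 -m crank '[[[0.002,0,0,0,0,0],[0.004,0,0,0,0,0],[0.005,0,0,0,0,0],[0.005,0,0,0,0,0]]]';  python3 -m crank '[[[0.002,0,0,0,0,0],[0.003,0,0,0,0,0],[0.003,0,0,0,0,0]]]'
```

```text
time: 42.85
tool_pos: [595.0, -140.8, 117.8]
tcp_rot: [180.0, -0.0, -10.3]
ft_force: [0.5, -0.2, 1.7]
finger_gap: 33.1
time: 43.35
tool_pos: [600.1, -141.7, 117.8]
tcp_rot: [180.0, -0.0, -10.3]
ft_force: [-0.5, -0.3, 0.9]
finger_gap: 33.7
time: 43.72
tool_pos: [602.2, -142.1, 117.8]
tcp_rot: [180.0, 0.1, -10.3]
ft_force: [-6.8, 1.0, 5.2]
finger_gap: 33.0
```

```bash
python3 -m crank '[[[0.001,0,0,0,0,0],[0.0015,0,0,0,0,0]]]'; python3 -m crank '[[[-0.001,0,0,0,0,0],[-0.001,0,0,0,0,0],[-0.001,0,0,0,0,0],[-0.001,0,0,0,0,0],[-0.001,0,0,0,0,0]]]' 0; python3 -m crank '[[[0,0,-0.02,0,0,0],[0,0,-0.05,0,0,0],[0,0,-0.08,0,0,0],[0,0,-0.095,0,0,0],[0,0,-0.095,0,0,0],[0,0,-0.095,0,0,0]]]' 0;  python3 - <<'E'
from h import *
np.set_printoptions(precision=1,suppress=True)
p,d,K,T=snap('wrist','w32');C=cloud(d,K,T)
P=C.reshape(-1,3);P=P[(P[:,2]>172)&(P[:,2]<186)]
b=np.radians(-10.3);ex=np.array([np.cos(b),np.sin(b)]);ey=np.array([-np.sin(b),np.cos(b)])
q=P[:,:2]-[684.5,-156.6];x=q@ex;y=q@ey;m=(x>-160)&(x<10)&(abs(y)<60)
for lo in range(-150,8,3):
    k=m&(x>=lo)&(x<lo+3)
    if k.sum()>5: print(lo,k.sum(),np.percentile(y[k],[2,98]).round(0),np.median(P[k,2]))
E
```

```text
time: 43.98
tool_pos: [602.1, -142.0, 117.8]
tcp_rot: [180.0, 0.3, -10.3]
ft_force: [-12.6, 1.7, 8.4]
finger_gap: 32.9
time: 44.6
tool_pos: [601.1, -141.9, 117.8]
tcp_rot: [180.0, 0.3, -10.3]
ft_force: [-0.5, 0.2, 0.3]
finger_gap: 85.7
time: 45.35
tool_pos: [601.0, -141.7, 211.5]
tcp_rot: [-180.0, 0.4, -10.3]
ft_force: [-0.4, 0.3, -0.4]
finger_gap: 84.9
-144 55 [-6.  6.] 172.94795415412196
-141 47 [-6.  6.] 172.83473230572326
-96 134 [-16.  16.] 179.90495215651066
-93 195 [-16.  16.] 180.07992750151365
-90 200 [-16.  16.] 180.0221073748221
-87 199 [-17.  16.] 179.9581707024403
-84 204 [-16.  16.] 180.04696212543746
-81 211 [-16.  16.] 179.96921865035623
-78 207 [-16.  16.] 179.9943482492364
-75 245 [-16.  16.] 179.66536987471753
-72 196 [-20.  19.] 179.81790528156608
-69 282 [-20.  20.] 179.98843867506713
-66 263 [-20.  20.] 180.10106832860967
-63 265 [-20.  20.] 179.9781590142276
-60 287 [-20.  20.] 180.08265970488208
-57 255 [-20.  20.] 180.08579704991595
-54 302 [-20.  20.] 180.07368143694518
-51 303 [-20.  19.] 179.71467394372877
-48 304 [-23.  24.] 179.85033735714217
-45 320 [-23.  25.] 180.16294451409743
-42 370 [-23.  24.] 180.20430937840672
-39 378 [-23.  24.] 180.16168765759602
-36 316 [-24.  24.] 180.10110391526274
-33 372 [-23.  24.] 180.10984982162097
-30 387 [-23.  25.] 180.06963876733423
-27 382 [-23.  24.] 179.7387372974072
-24 506 [-31.  31.] 179.76951946184488
-21 511 [-31.  31.] 180.0824887621402
-18 465 [-32.  31.] 180.15462666847063
-15 504 [-31.  31.] 180.13920584039866
-12 562 [-31.  31.] 180.17749377456556
-9 553 [-32.  31.] 180.05834199724282
-6 534 [-31.  32.] 180.06113838339922
-3 514 [-31.  31.] 179.7493679336627
0 13 [-25.  18.] 176.0397214350377
```

View pics/w32.png

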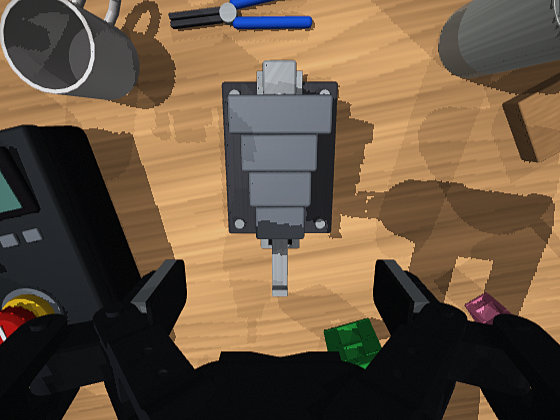

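```bash
python3 g.py 560 240 350 92
```

```text
t 45.4 pos [ 600.8 -141.7  211.1] rot [-180.     0.4  -10.3] F [ 0.6 -0.  -0.4] gap 85.4 j [-18.  10.  81.  -0.  89.  82.]
shift [-0.1094, -0.3683, -0.138] rv [-0.007, 0.005, -1.786] rows>= 9.6
```

```bash
python3 -m crank '[[[-0.004,-0.02,-0.03,0,0,-0.17],[-0.015,-0.055,-0.06,0,0,-0.35],[-0.026,-0.09,-0.09,0,0,-0.53],[-0.037,-0.13,-0.12,0,0,-0.71],[-0.049,-0.17,-0.138,0,0,-0.89],[-0.061,-0.21,-0.138,0,0,-1.07],[-0.073,-0.25,-0.138,0,0,-1.25],[-0.085,-0.29,-0.138,0,0,-1.43],[-0.097,-0.33,-0.138,0,0,-1.61],[-0.109,-0.368,-0.138,0,0,-1.786]]]' 0;  python3 -m crank '[[[0,0,0,0,0,0],[0,0,0,0,0,0]]]'; python3 g.py 600 290 350 92; python3 -c "
from h import *
snap('wrist','w33')"
```

```text
time: 46.65
tool_pos: [559.7, 240.9, 348.3]
tcp_rot: [-179.5, -0.1, 92.4]
ft_force: [-0.0, -0.0, -0.1]
finger_gap: 85.4
time: 46.9
tool_pos: [559.4, 240.6, 346.8]
tcp_rot: [-179.3, -0.0, 92.3]
ft_force: [1.0, 0.2, -0.9]
finger_gap: 85.4
t 46.9 pos [559.4 240.6 346.8] rot [-179.3   -0.    92.3] F [ 1.   0.2 -0.9] gap 85.4 j [ 18.   9.  68.   0. 103.  16.]
shift [0.0478, 0.0425, -0.0037] rv [-0.012, -0.0, 0.005] rows>= 1.0
```

View pics/w33.png

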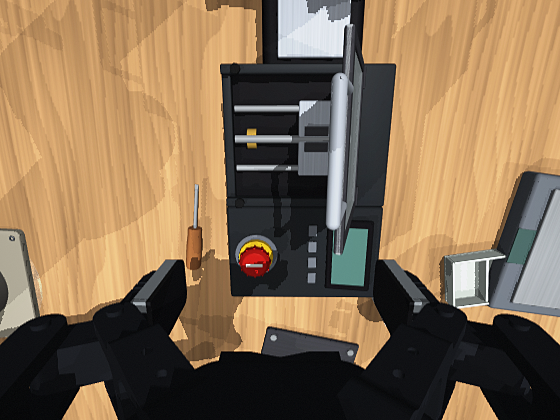

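Run:
```python
from h import *
np.set_printoptions(precision=1,suppress=True)
p,d,K,T=load('w33');C=cloud(d,K,T)
P=C[60:250,310:365].reshape(-1,3);Q=P[(P[:,2]>285)&(P[:,2]<345)]
print(len(Q),np.percentile(Q,[1,50,99],axis=0)); print(cv2.minAreaRect(Q[:,:2].astype(np.float32)))
for lo in range(240,350,10):
    k=(Q[:,1]>=lo)&(Q[:,1]<lo+10)
    if k.sum()>5: print(lo,k.sum(),Q[k].min(0),Q[k].max(0),np.median(Q[k],0))
P=C[20:270,300:400].reshape(-1,3)
for lo in range(120,330,20):
    k=(P[:,2]>=lo)&(P[:,2]<lo+20)&(P[:,1]>200)
    if k.sum()>5: print('z',lo,k.sum(),np.percentile(P[k],[5,50,95],axis=0).round(0).tolist())
# console outline
P=C.reshape(-1,3);S=P[(P[:,2]>100)&(P[:,2]<112)&(P[:,1]>40)&(P[:,1]<200)&(P[:,0]>450)&(P[:,0]<730)];print('console',len(S),cv2.minAreaRect(S[:,:2].astype(np.float32)))
```

```text
2505 [[587.4 242.7 291. ]
 [593.  294.3 320.1]
 [605.1 337.3 322.2]]
((597.9671630859375, 289.5499267578125), (18.876083374023438, 99.39356994628906), 2.390345573425293)
240 219 [590.5 240.4 285.1] [608.8 249.9 322.2] [596.  246.3 319.6]
250 221 [589.8 250.  315.4] [599.7 259.9 322.4] [594.2 254.9 320.3]
260 223 [589.5 260.1 316.1] [599.8 269.9 322.5] [593.9 265.  320.1]
270 237 [589.2 270.  315.4] [599. 280. 323.] [593.4 274.9 320.2]
280 241 [588.6 280.  315.4] [598.6 290.  322.3] [593.1 285.1 320.2]
290 252 [588.4 290.  315.8] [598.2 299.9 322.8] [592.7 295.  320.2]
300 267 [587.9 300.  314.9] [597.7 310.  322.9] [592.3 304.9 320.2]
310 276 [587.3 310.  315.3] [597.4 320.  322.8] [591.9 315.  320.2]
320 285 [587. 320. 315.] [597.1 329.9 322.6] [591.5 324.9 320.1]
330 282 [586.7 330.  285.4] [605.6 339.1 322. ] [592.1 333.7 319.5]
z 120 304 [[646.0, 219.0, 122.0], [650.0, 298.0, 129.0], [654.0, 365.0, 138.0]]
z 140 173 [[640.0, 215.0, 141.0], [644.0, 299.0, 150.0], [648.0, 369.0, 159.0]]
z 160 201 [[634.0, 215.0, 161.0], [638.0, 301.0, 170.0], [643.0, 369.0, 179.0]]
z 180 244 [[628.0, 214.0, 181.0], [632.0, 297.0, 191.0], [637.0, 370.0, 199.0]]
z 200 283 [[622.0, 214.0, 201.0], [626.0, 303.0, 211.0], [631.0, 369.0, 219.0]]
z 220 354 [[617.0, 214.0, 221.0], [621.0, 302.0, 230.0], [625.0, 369.0, 239.0]]
z 240 140 [[612.0, 208.0, 240.0], [617.0, 302.0, 244.0], [622.0, 373.0, 258.0]]
z 260 1565 [[601.0, 210.0, 267.0], [608.0, 316.0, 273.0], [613.0, 373.0, 274.0]]
z 280 80 [[602.0, 245.0, 280.0], [606.0, 249.0, 289.0], [610.0, 336.0, 298.0]]
z 300 1118 [[588.0, 246.0, 316.0], [591.0, 295.0, 319.0], [599.0, 335.0, 320.0]]
z 320 1330 [[590.0, 248.0, 320.0], [593.0, 294.0, 321.0], [597.0, 333.0, 322.0]]
console 9399 ((594.4073486328125, 130.38555908203125), (215.87115478515625, 142.2455291748047), 0.9034667015075684)
```

```bash
python3 g.py 591 290 300 92.4; python3 -m crank '[[[0.025,0.02,0,-0.012,0,0],[0.05,0.034,0.01,-0.012,0,0],[0.05,0.034,0.03,-0.012,0,0],[0.05,0.034,0.0465,-0.012,0,0],[0.05,0.034,0.0465,-0.012,0,0]]]' 1 60; python3 g.py 591 290 291 92.4; python3 -c "
from h import *
snap('wrist','w34')"
```

```text
t 46.95 pos [559.6 240.1 347.2] rot [-179.4   -0.    92.2] F [ 0.2 -1.  -0.2] gap 85.6 j [ 18.   9.  68.   0. 103.  16.]
shift [0.0486, 0.0338, 0.0469] rv [-0.011, -0.0, -0.003] rows>= 1.2
time: 47.58
tool_pos: [590.5, 290.0, 298.3]
tcp_rot: [-179.9, 0.1, 92.1]
ft_force: [0.3, -0.2, 0.1]
finger_gap: 0.1
t 47.58 pos [590.5 290.  298.3] rot [-1.799e+02  1.000e-01  9.210e+01] F [ 0.3 -0.2  0.1] gap 0.1 j [22. 16. 66. -0. 99. 20.]
shift [-0.0, 0.0005, 0.0073] rv [-0.002, 0.001, -0.005] rows>= 0.1
```

View pics/w34.png

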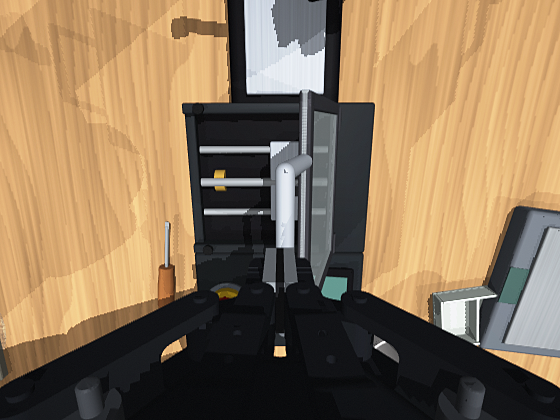

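```bash
cat > cv.py <<'E'
import sys
from h import *
th0,step,n=map(float,sys.argv[1:4]); press=float(sys.argv[4]); s=r.sense()
R0=R.from_euler('xyz',s['tcp_rot'],degrees=True)
print('pos',np.round(s['tool_pos'],1),'F',np.round(s['ft_force'],1))
o=[]
for i in range(1,int(n)+1):
    t=np.radians(max(th0-step*i,0)); S=210*np.cos(t)-54.4
    X=np.array([592-S*.999,290-S*.042,113+210*np.sin(t)+5-31.5-press]); q=R0.inv().apply(X-s['tool_pos'])/1000
    o.append([0]+q[1:].round(3).tolist()+[0,0,0])
    lat=q[0]
print('lat',round(lat,4)); print(str(o).replace(' ',''))
E
python3 -m crank '[[[0,0.001,0.004,0,0,-0.005],[0,0.001,0.008,0,0,-0.005],[0,0.001,0.009,0,0,-0.005]]]'; python3 cv.py 75 3 10 2
```

```text
time: 48.0
tool_pos: [591.9, 290.3, 290.8]
tcp_rot: [-180.0, 0.0, 92.4]
ft_force: [-0.0, 0.3, -0.5]
finger_gap: 0.2
pos [591.9 290.3 290.8] F [-0.   0.3 -0.5]
lat -0.0002
[[0,-0.01,0.007,0,0,0],[0,-0.021,0.01,0,0,0],[0,-0.031,0.014,0,0,0],[0,-0.041,0.019,0,0,0],[0,-0.05,0.024,0,0,0],[0,-0.06,0.03,0,0,0],[0,-0.069,0.036,0,0,0],[0,-0.078,0.043,0,0,0],[0,-0.086,0.05,0,0,0],[0,-0.094,0.058,0,0,0]]
```

```bash
python3 -m crank '[[[0,0,0.002,0,0,0],[0,0,0.003,0,0,0]]]'; python3 -m crank '[[[0,-0.004,0.003,0,0,0],[0,-0.01,0.006,0,0,0],[0,-0.015,0.009,0,0,0],[0,-0.02,0.012,0,0,0]]]'; python3 -c "
from h import *
snap('wrist','w35')"; python3 cv.py 69 3 10 3
```

```text
time: 48.25
tool_pos: [592.0, 290.4, 288.3]
tcp_rot: [180.0, -0.0, 92.4]
ft_force: [-1.1, -0.6, 4.5]
finger_gap: -0.2
time: 48.75
tool_pos: [572.9, 289.8, 281.5]
tcp_rot: [179.6, -0.1, 92.4]
ft_force: [-7.2, -4.3, 24.7]
finger_gap: 0.0
pos [572.3 289.7 281.3] F [-7.3 -3.7 19.5]
lat -0.0006
[[0,-0.011,0.006,0,0,0],[0,-0.021,0.011,0,0,0],[0,-0.031,0.016,0,0,0],[0,-0.04,0.021,0,0,0],[0,-0.05,0.028,0,0,0],[0,-0.058,0.034,0,0,0],[0,-0.067,0.041,0,0,0],[0,-0.075,0.049,0,0,0],[0,-0.082,0.057,0,0,0],[0,-0.09,0.065,0,0,0]]
```

View pics/w35.png

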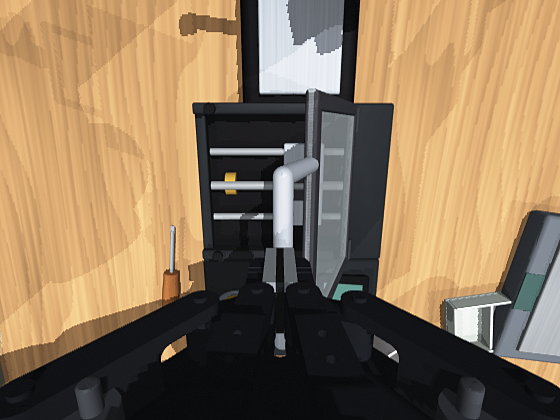

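```bash
python3 -m crank '[[[0,-0.011,0.004,0,0,0],[0,-0.021,0.0085,0,0,0],[0,-0.031,0.0135,0,0,0],[0,-0.04,0.019,0,0,0],[0,-0.05,0.025,0,0,0],[0,-0.058,0.032,0,0,0]]]'; python3 -c "
from h import *
snap('wrist','w36')"; python3 cv.py 51 3 10 2
```

```text
time: 49.55
tool_pos: [513.3, 287.6, 250.2]
tcp_rot: [179.7, -0.1, 92.5]
ft_force: [-9.9, -1.9, 14.9]
finger_gap: 0.0
pos [512.  287.5 249.2] F [-9.5 -1.  13.6]
lat -0.0009
[[0,-0.006,0.009,0,0,0],[0,-0.014,0.016,0,0,0],[0,-0.022,0.024,0,0,0],[0,-0.029,0.032,0,0,0],[0,-0.036,0.041,0,0,0],[0,-0.042,0.05,0,0,0],[0,-0.048,0.06,0,0,0],[0,-0.053,0.069,0,0,0],[0,-0.058,0.079,0,0,0],[0,-0.062,0.089,0,0,0]]
```

View pics/w36.png

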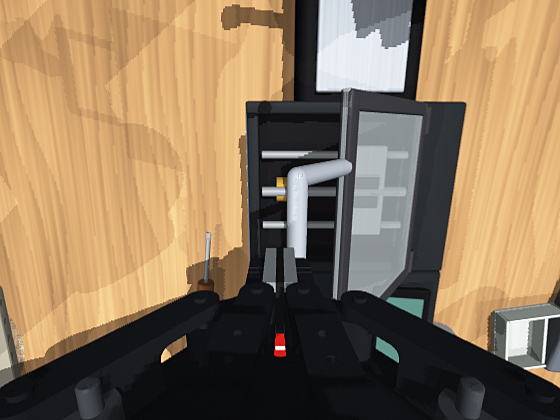

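```bash
cat > bar.py <<'E'
import sys
from h import *
np.set_printoptions(precision=1,suppress=True)
p,d,K,T=snap('wrist',sys.argv[1]);C=cloud(d,K,T)
m=(p.min(-1)>120)&(np.ptp(p.astype(int),axis=-1)<45)
m&=(C[...,1]>295)&(C[...,1]<325)&(C[...,2]>112)
s=r.sense();zt=s['tool_pos'][2]+31.5; m&=(abs(C[...,2]-zt)<12)&(abs(C[...,0]-s['tool_pos'][0])<30)
P=C[m];print(len(P),np.percentile(P,[2,50,98],axis=0),'tip z',zt)
zc=np.percentile(P[:,2],95)-1-5; print('theta',np.degrees(np.arcsin((zc-113)/210)),'bar x',P[:,0].mean())
E
python3 bar.py w37;python3 g.py 519 287.8 249 92.4
```

```text
1121 [[514.7 296.  279.7]
 [519.5 311.3 282.5]
 [524.  324.4 284.1]] tip z 280.9170017282707
theta 51.69703800028402 bar x 519.4411795035679
t 49.65 pos [512.1 287.5 249.4] rot [ 1.798e+02 -1.000e-01  9.250e+01] F [-11.4  -1.3  10.1] gap 0.1 j [24.  4. 83.  0. 92. 22.]
shift [-0.0, 0.0069, 0.0004] rv [0.003, -0.002, 0.002] rows>= 0.1
```

```bash
sed -i 's/592-S/596-S/' cv.py; python3 -m crank '[[[0,0.004,-0.003,0,0,0],[0,0.0075,-0.003,0,0,0],[0,0.0075,-0.001,0,0,0]]]'; python3 cv.py 51.7 3 10 2
```

```text
time: 50.02
tool_pos: [519.4, 287.9, 250.5]
tcp_rot: [179.9, -0.1, 92.5]
ft_force: [-6.9, -1.2, 11.1]
finger_gap: 0.1
pos [519.4 287.9 250.5] F [-6.9 -1.2 11.1]
lat -0.0011
[[0,-0.008,0.008,0,0,0],[0,-0.016,0.016,0,0,0],[0,-0.023,0.024,0,0,0],[0,-0.031,0.032,0,0,0],[0,-0.037,0.04,0,0,0],[0,-0.044,0.049,0,0,0],[0,-0.05,0.059,0,0,0],[0,-0.055,0.068,0,0,0],[0,-0.06,0.078,0,0,0],[0,-0.064,0.088,0,0,0]]
```

```bash
python3 -m crank '[[[0,-0.008,0.008,0,0,0],[0,-0.016,0.016,0,0,0],[0,-0.023,0.024,0,0,0],[0,-0.031,0.032,0,0,0],[0,-0.037,0.04,0,0,0],[0,-0.044,0.049,0,0,0],[0,-0.05,0.059,0,0,0]]]';python3 bar.py w38; python3 cv.py 30 2.5 10 2
```

```text
time: 50.9
tool_pos: [469.3, 285.7, 190.6]
tcp_rot: [179.9, -0.1, 92.5]
ft_force: [-1.0, 0.1, 2.3]
finger_gap: 0.0
1119 [[463.8 295.9 220. ]
 [468.2 310.7 222.5]
 [472.8 324.5 224.1]] tip z 220.31625979046217
theta 29.931525653576514 bar x 468.2567419657959
pos [468.1 285.4 188.8] F [-0.7  1.6 -0. ]
lat -0.0008
[[0,-0.004,0.007,0,0,0],[0,-0.008,0.016,0,0,0],[0,-0.012,0.024,0,0,0],[0,-0.015,0.032,0,0,0],[0,-0.018,0.041,0,0,0],[0,-0.02,0.05,0,0,0],[0,-0.023,0.059,0,0,0],[0,-0.024,0.068,0,0,0],[0,-0.026,0.077,0,0,0],[0,-0.027,0.086,0,0,0]]
```

View pics/w38.png

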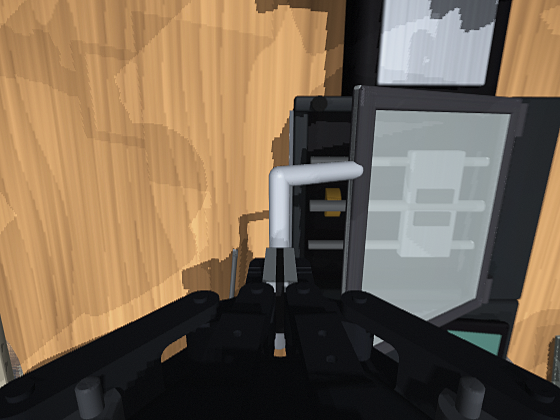

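```bash
python3 -m crank '[[[0,-0.004,0.007,0,0,0],[0,-0.008,0.015,0,0,0],[0,-0.012,0.023,0,0,0],[0,-0.015,0.031,0,0,0],[0,-0.018,0.038,0,0,0],[0,-0.02,0.044,0,0,0]]]';python3 bar.py w39; python3 cv.py 17 1.7 10 1.5
```

```text
time: 51.7
tool_pos: [448.0, 284.4, 144.4]
tcp_rot: [180.0, -0.0, 92.5]
ft_force: [0.8, -0.7, 1.0]
finger_gap: 0.2
1135 [[444.4 295.6 173.6]
 [448.8 311.  176.2]
 [453.3 324.7 177.7]] tip z 174.95818260747427
theta 16.18793988278264 bar x 448.857795678928
pos [447.4 284.2 143.5] F [-0.2  0.4  0.1]
lat -0.0005
[[0,0.001,0.003,0,0,0],[0,-0.001,0.009,0,0,0],[0,-0.002,0.015,0,0,0],[0,-0.004,0.021,0,0,0],[0,-0.005,0.027,0,0,0],[0,-0.005,0.034,0,0,0],[0,-0.006,0.04,0,0,0],[0,-0.006,0.046,0,0,0],[0,-0.007,0.052,0,0,0],[0,-0.007,0.058,0,0,0]]
```

```bash
python3 -m crank '[[[0,0.001,0.004,0,0,0],[0,-0.001,0.01,0,0,0],[0,-0.002,0.016,0,0,0],[0,-0.004,0.022,0,0,0],[0,-0.005,0.028,0,0,0],[0,-0.005,0.034,0,0,0],[0,-0.006,0.04,0,0,0],[0,-0.006,0.046,0,0,0],[0,-0.007,0.051,0,0,0],[0,-0.007,0.055,0,0,0]]]';python3 bar.py w40; python3 -m crank '[[[0,0,0.001,0,0,0],[0,0,0.002,0,0,0],[0,0,0.002,0,0,0]]]'
```

```text
time: 53.0
tool_pos: [440.2, 283.9, 88.1]
tcp_rot: [-179.9, 0.0, 92.5]
ft_force: [-0.1, -0.6, 1.4]
finger_gap: -0.4
1133 [[436.2 295.8 117.5]
 [440.6 310.9 120. ]
 [445.2 324.6 121.6]] tip z 119.12342275392997
theta 0.6421809948898451 bar x 440.66484377514473
time: 53.42
tool_pos: [440.1, 283.9, 86.4]
tcp_rot: [-179.9, 0.0, 92.5]
ft_force: [-2.1, -0.4, 5.3]
finger_gap: -0.1
```

```bash
python3 -m crank '[[[0,0,0.0015,0,0,0],[0,0,0.0025,0,0,0],[0,0,0.0025,0,0,0],[0,0,0.0025,0,0,0]]]';python3 -m crank '[[[0,0,0.001,0,0,0],[0,0,0.001,0,0,0],[0,0,0.001,0,0,0]]]'; python3 bar.py w41
```

```text
time: 53.92
tool_pos: [440.3, 283.9, 86.1]
tcp_rot: [-179.9, 0.0, 92.5]
ft_force: [-8.6, -5.7, 17.9]
finger_gap: 0.2
time: 54.3
tool_pos: [440.4, 284.0, 86.3]
tcp_rot: [-179.9, 0.0, 92.5]
ft_force: [-4.7, -2.9, 8.7]
finger_gap: -0.6
1128 [[436.3 295.8 115.9]
 [440.7 311.  118.4]
 [445.2 324.7 119.9]] tip z 117.76757242431698
theta 0.1910056912781205 bar x 440.7108376915282
```

```bash
python3 -m crank '[[[0,0,-0.02,0,0,0],[0,0,-0.05,0,0,0],[0,0,-0.09,0,0,0],[0,0,-0.12,0,0,0],[0,0,-0.12,0,0,0]]]' 0; python3 g.py 528 126 180 95
python3 - <<'E'
from h import *
np.set_printoptions(precision=1,suppress=True)
p,d,K,T=snap('wrist','w42');C=cloud(d,K,T)
P=C.reshape(-1,3);k=(P[:,0]>425)&(P[:,0]<460)&(P[:,1]>250)&(P[:,1]<330)&(P[:,2]>60)
print(k.sum(),np.percentile(P[k],[2,50,98],axis=0))
E
```

```text
time: 54.98
tool_pos: [442.2, 284.9, 209.7]
tcp_rot: [179.7, -0.1, 92.5]
ft_force: [-0.2, -0.6, -0.4]
finger_gap: 85.4
t 54.98 pos [442.2 284.9 209.7] rot [ 1.797e+02 -1.000e-01  9.250e+01] F [-0.2 -0.6 -0.4] gap 85.4 j [27. -5. 96.  0. 88. 25.]
shift [-0.1626, 0.0786, 0.0297] rv [0.005, -0.002, -0.043] rows>= 2.9
12672 [[425.8 271.5 117.3]
 [442.7 296.1 328.8]
 [459.2 320.2 342.7]]
```

View pics/w42.png

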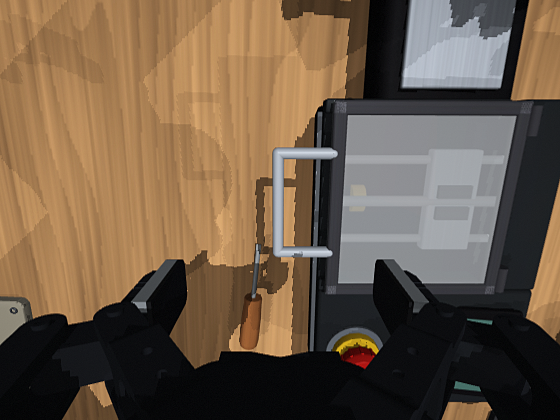

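```bash
python3 - <<'E'
from h import *
np.set_printoptions(precision=1,suppress=True)
p,d,K,T=load('w42');C=cloud(d,K,T)
P=C.reshape(-1,3);k=(P[:,0]>430)&(P[:,0]<450)&(P[:,1]>250)&(P[:,1]<330)&(P[:,2]>90)&(P[:,2]<150)
print(k.sum(),np.percentile(P[k],[2,50,98],axis=0))
E
python3 -m crank '[[[-0.04,0.02,0,0,0,0],[-0.08,0.04,0,0,0,0],[-0.12,0.06,0,0,0,0],[-0.1626,0.0786,0.02,0,0,-0.04],[-0.1626,0.0786,0.0297,0,0,-0.04],[-0.1626,0.0786,0.0297,0,0,-0.04]]]' 0
python3 - <<'E'
from h import *
p,d,K,T=snap('wrist','w43');C=cloud(d,K,T)
m=(p[...,2]>130)&(p[...,1]<90)&(p[...,0]<90)&(d>0)
P=C[m];P=P[(P[:,2]>115)];print(len(P),P.min(0),P.max(0),np.median(P,0))
P=P[P[:,2]>np.median(P[:,2])-8];print(cv2.minEnclosingCircle(P[:,:2].astype(np.float32)))
E
python3 g.py 528 126 91 95
```

```text
1034 [[436.3 251.8 115.6]
 [441.7 293.2 118.3]
 [447.7 329.1 120. ]]
time: 55.78
tool_pos: [525.3, 125.4, 175.2]
tcp_rot: [-179.8, -0.1, 94.7]
ft_force: [0.2, 0.9, 0.5]
finger_gap: 85.4
2181 [506.24793799 105.69219446 116.37102975] [550.42872702 148.49397292 144.18716738] [528.06368341 130.53402639 141.17788211]
((528.0723876953125, 126.63093566894531), 21.499675750732422)
t 55.83 pos [525.8 126.  176.5] rot [-1.799e+02 -1.000e-01  9.480e+01] F [ 0.1 -0.2  0.2] gap 85.4 j [ 8. -1. 96.  0. 85.  3.]
shift [-0.0003, 0.0022, 0.0855] rv [-0.001, -0.001, -0.003] rows>= 1.4
```

View pics/w43.png

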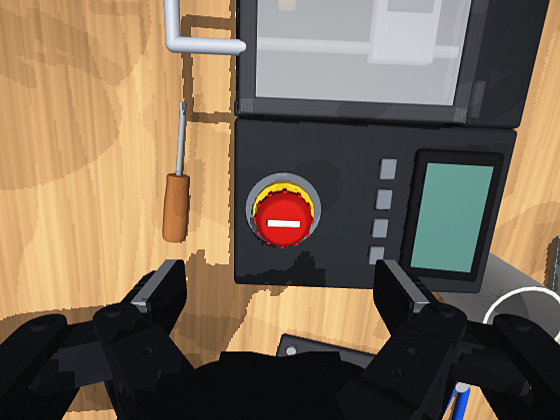

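```bash
python3 -m crank '[[[0,0.002,0.03,0,0,0],[0,0.002,0.055,0,0,0],[0,0.002,0.072,0,0,0],[0,0.002,0.08,0,0,0],[0,0.002,0.0845,0,0,0],[0,0.002,0.0845,0,0,0]]]' 0;  python3 -m crank '[[[0,0,0,0,0,0],[0,0,0,0,0,0],[0,0,0,0,0,0],[0,0,0,0,0,0],[0,0,0,0,0,0],[0,0,0,0,0,0]]]' 1 25; python3 -c "
from h import *
snap('wrist','w44')"; python3 g.py 528 126 91 95
```

```text
time: 56.58
tool_pos: [528.0, 126.4, 92.4]
tcp_rot: [-180.0, -0.1, 94.8]
ft_force: [-0.4, 0.1, 1.0]
finger_gap: 85.1
time: 57.32
tool_pos: [528.0, 126.4, 92.5]
tcp_rot: [-180.0, -0.1, 94.8]
ft_force: [-3.8, -0.6, 2.4]
finger_gap: 39.7
t 57.38 pos [528.  126.4  92.5] rot [-1.80e+02 -1.00e-01  9.48e+01] F [-3.   0.4  2.9] gap 39.8 j [  8.   3. 101.   0.  76.   3.]
shift [-0.0004, -0.0, 0.0015] rv [-0.0, -0.001, -0.003] rows>= 0.0
```

View pics/w44.png

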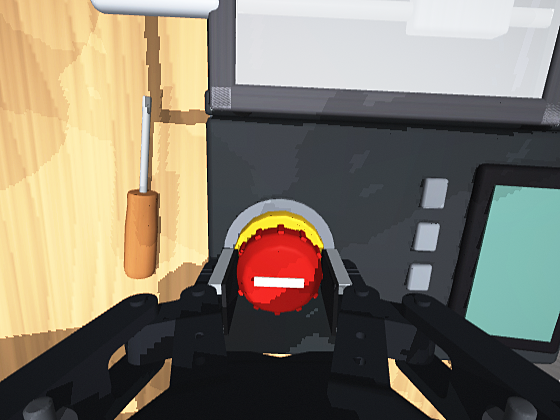

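```bash
python3 -m crank '[[[0,0,0,0,0,0.13],[0,0,0,0,0,0.26],[0,0,0,0,0,0.39],[0,0,0,0,0,0.52],[0,0,0,0,0,0.65],[0,0,0,0,0,0.75],[0,0,0,0,0,0.75]]]'; python3 -c "
from h import *
snap('wrist','w45')"; python3 -m crank '[[[0,0,-0.004,0,0,0],[0,0,-0.008,0,0,0]]]'; python3 -m crank '[[[0,0,0,0,0,0],[0,0,0,0,0,0],[0,0,0,0,0,0],[0,0,0,0,0,0]]]' 0; python3 -m crank '[[[0,0,-0.02,0,0,0],[0,0,-0.05,0,0,0],[0,0,-0.08,0,0,0],[0,0,-0.1,0,0,0],[0,0,-0.1,0,0,0]]]' 0
python3 - <<'E'
from h import *
p,d,K,T=snap('wrist','w46');C=cloud(d,K,T)
m=(p[...,2]>130)&(p[...,1]<90)&(p[...,0]<90)&(d>0)
P=C[m];P=P[(P[:,2]>115)];print(len(P),P.min(0),P.max(0),np.median(P,0))
E
```

```text
time: 58.25
tool_pos: [528.1, 126.2, 92.5]
tcp_rot: [-180.0, -0.0, 51.9]
ft_force: [-2.2, -1.4, 3.2]
finger_gap: 39.8
time: 58.55
tool_pos: [528.1, 126.2, 100.7]
tcp_rot: [-179.9, -0.0, 52.0]
ft_force: [-1.8, -1.1, 1.4]
finger_gap: 39.7
time: 59.05
tool_pos: [528.0, 126.2, 100.5]
tcp_rot: [-179.9, -0.0, 52.0]
ft_force: [-0.0, -0.5, 0.3]
finger_gap: 85.5
time: 59.68
tool_pos: [529.5, 126.3, 203.2]
tcp_rot: [179.9, -0.2, 52.0]
ft_force: [0.5, -0.4, 1.2]
finger_gap: 85.6
1820 [506.9101509  105.26437986 136.26106631] [549.19165721 148.0160975  151.21495716] [529.73725477 129.85627931 148.79471306]
```

View pics/w46.png

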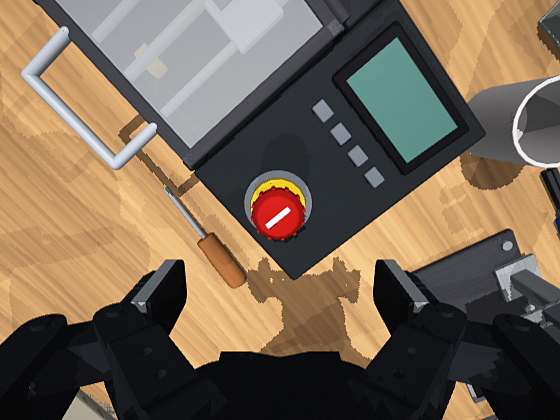

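```bash
python3 -m crank '[[[-0.02,-0.045,0,0,0,0],[-0.04,-0.09,0,0,0,0],[-0.06,-0.13,0,0,0,0],[-0.08,-0.17,0,0,0,0],[-0.08,-0.17,0,0,0,0],[-0.08,-0.17,0,0,0,0]]]' 0
python3 - <<'E'
from h import *
snap('top','tf');p=snap('side','sf')[0];snap('wrist','wf')
cv2.imwrite('pics/sfz.png',cv2.resize(p[80:330,180:400],None,fx=3,fy=2.4))
np.set_printoptions(precision=1,suppress=True)
p,d,K,T=load('tf');C=cloud(d,K,T);P=C.reshape(-1,3);P=P[(P[:,2]>172)&(P[:,2]<192)]
b=np.radians(-10.3);ex=np.array([np.cos(b),np.sin(b)]);ey=np.array([-np.sin(b),np.cos(b)])
q=P[:,:2]-[684.5,-156.6];x=q@ex;y=q@ey;m=(x>-130)&(x<20)&(abs(y)<60);print(m.sum(),np.percentile(x[m],[1,99]))
for lo in range(-105,10,12):
    k=m&(x>=lo)&(x<lo+12)
    if k.sum()>5: print(lo,k.sum(),np.percentile(y[k],[3,97]).round(0),np.median(P[k,2]))
print(r.sense()['tool_pos'])
E
```

```text
time: 60.48
tool_pos: [345.2, 167.5, 200.3]
tcp_rot: [-180.0, -0.0, 52.1]
ft_force: [0.1, -0.0, 0.1]
finger_gap: 85.6
709 [-98.5  -3.6]
-105 37 [-17.  14.] 177.82012947314956
-93 64 [-17.  15.] 177.1545373445516
-81 76 [-19.  18.] 177.42266003286568
-69 75 [-21.  19.] 178.1756506563006
-57 87 [-21.  22.] 177.989649128549
-45 87 [-23.  22.] 178.00844893602016
-33 107 [-30.  27.] 178.48593237644195
-21 118 [-32.  31.] 178.5583444742433
-9 58 [-30.  30.] 177.97674944109792
[345.7 167.4 200.7]
```

View pics/sfz.png

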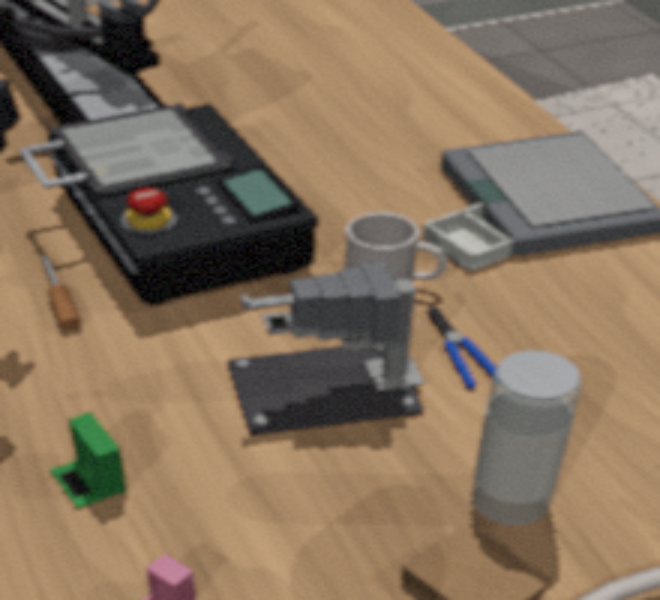

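View pics/tf.png

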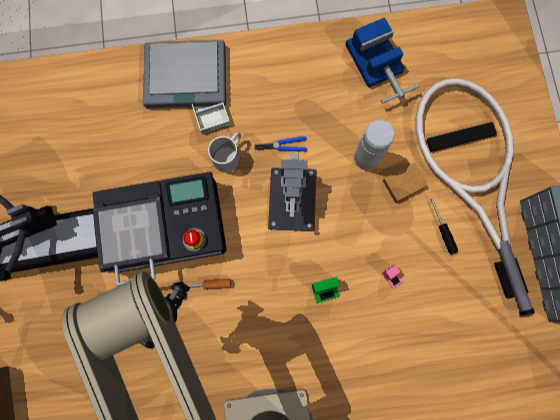

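Everything is in place and the arm is clear of all objects. I'm handing in.

```bash
python3 -c "
from bench import r
print(r.hand_in())"
```

```text
the job is handed in; nothing more can be done
None
```

The job is done and handed in at about 61 s of the 208 s allowed. `hand_in()` gives no verdict, so the checks below are my own measurements.

- **Stop button:** I pressed it until it latched, with its top at 141 mm. After the cover was down I turned the head clockwise by 0.75 rad. It sprang out, and its top now reads 149 mm, the same as at the start.
- **Adapters:** Four were on the bench: 1, 3, 4 and 5. Adapter 2 was absent. All four hang on the arm, widest at the back, each pushed until it touched the post or the one before. The last wrist-camera depth check showed the stack running unbroken from the post to about 97 mm, centred on the arm, with no gaps. A final top view agreed to within 2–3 mm.
- **Cover:** I pressed it down slowly by the handle bar, at about 0.25 rad/s near the end, until the stops pushed back. The bar's top reads about 118–119 mm, so the angle is about 0.
- **Everything else:** In the final top view the tools, mug, tube, box and both look-alikes appear where they started; I compared the pictures by eye only.

**Disagreements:** The closed fingertips actually end about 31 mm behind the reported TCP. My first presses, set by the stated geometry, therefore never reached the button. I corrected this by force contact and depth images, and used the corrected offset for the rest of the job.

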